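# Unlock the plate press and hold its arm up

## Task

Free the clamped plate press: with the T-handle driver, turn the slotted lock screw on the press arm anticlockwise as far as it goes, so that its flag swings out of the latch's way, and stand the driver back in the middle hole of its stand. Then pull the latch tab sideways against its spring, lift the arm off its ball stud, and finish with the gripper still holding the arm raised at roughly 40 degrees so that the plate can be taken out; the plate stays in its nest, and fingers do not touch the screw head or disturb the things standing about.

Things in the scene. Friction and masses are not known exactly. Their poses are not given: they have to be found in the camera images.
- press: Plate press, fixed: aluminium base 260 (x) x 150 (y) x 16 mm, origin under its middle, -x end to the robot. A grey arm along x, hinged at the +x end, ends at -x in a coupler head 52 x 52 mm (top 74 mm above the bench) over a 28 mm steel ball stud 85 mm to -x of the origin. Heights here are above the bench with the arm down.
- press_arm (a joint): Angle of the press arm (rad): 0 = down on the ball, grows as the -x end rises, stop at 1.1. Arm with head 0.6 kg; no stay, it falls shut when let go. While the latch is closed, its jaw lies under the ball and the arm cannot rise.
- press_hinge (a point): The arm's hinge axis, 58 mm above the bench, 105 mm to +x of the press origin; the axis runs along the press's y. The latch tab turns about it when the arm rises.
- latch (a joint): Travel of the latch slide along the press's +y (m): 0 = closed, stop at 0.014. A spring closes it with 4 N at 0, 8 N at 0.014. Its jaw clears the ball from 0.005; pull it 0.010 or more to be safe (compliant fingers lose some of the way). It cannot move while the lock screw's flag stands before its lug. It rides on the arm.
- latch_tab (a point): Grip point of the latch's upright steel finger tab: 12 mm thick (y) x 24 mm (x), 75 to 118 mm above the bench, on the +y side of the head. The point is mid-thickness, 104 mm above the bench, 54 mm to +y of the ball. Axes as the press's with the arm down; they turn with the arm. Free all round above 90 mm.
- lock_turn (a joint): Angle of the captive lock screw (rad), positive anticlockwise seen from above: near 0 = locked (its flag points to the press's -y, before the slide's lug), stop at 1.4 = free (flag along the arm); above 1.1 counts as free. It turns with a steady friction of 0.05 N m and stays where it is left; it does not rise.
- screw_slot (a point): Middle of the slot's floor in the screw head, 83 mm above the bench, 59 mm to -x and 24 mm to +y of the press origin. The slot runs along this frame's y: 5.5 mm wide at the floor, bevelled to 9.5 mm at the top, 5 mm deep, 25 mm long, in a head 29 mm across whose rim stands 6 mm above that floor. It turns with the screw, z up.
- lock_screw: The captive lock screw: slotted head 29 mm across, with a flag 10 mm wide and 24 mm long below it; not to be touched by the fingers. Origin on its axis, 8.5 mm below the slot's floor, same axes as screw_slot.
- driver: Loose T-handle driver, 90 g, 86 mm long, standing upright in the stand, tip down. Origin at the middle of the blade's tip, z up along the shaft. The blade is 14 mm wide (along x) and 3 mm thick (y), the shaft 10 mm, a flange 26 mm across at 46 to 52 mm rests on the stand's top. The crossbar runs along x: 64 x 16 x 16 mm, from 70 to 86 mm above the tip.
- driver_grip (a point): Middle of the driver's crossbar, 78 mm above its tip; axes as the driver's (grasp across y, 16 mm).
- driver_tip (a point): Middle of the driver's blade tip; axes as the driver's.
- stand: Fixed grey block 64 x 130 x 48 mm for the driver, origin under its middle. A through hole 19 mm wide in the middle of its top; two 11 mm holes beside it stay empty.
- stand_hole (a point): Mouth of the stand's middle hole, 48 mm above the bench. With the driver home, its tip is 46 mm below this.
- pcr_plate: Loose white 96-well plate 86 x 128 x 15 mm lying in the nest of the press under the arm's sealing frame; origin under its middle. It stays there.
- plate_seat (a point): Where the plate's underside centre lies in the nest, 22 mm to +x of the press origin, 16 mm above the bench.
- buffer_bottle: Bystander: white bottle with a cap, 52 mm across, 106 mm tall, origin under its middle.
- marker: Bystander: black marker pen 140 mm long lying on the bench, origin under its middle.
- plate_rack: Bystander: plate rack 86 x 124 x 22 mm on the bench, origin under its middle.
Things that resemble listed ones, but are neither listed nor needed, are in the scene too. Of the things that look like the driver, take the one that is farthest from the robot's base at the start.

How it is judged (in metres and radians):
On the way, in this order (a step that is already met when the one before it is completed fails the run):
1. the lock screw is turned free (above 1.1 rad) by the driver, the arm still down (value of joint lock_turn above 1.1 rad and contact force between driver and lock_screw above 0.2 N and value of joint press_arm below 0.03 rad).
2. the driver stands in the stand's middle hole again and is let go (horizontal distance between driver_tip and stand_hole below 0.008 m and z of driver_tip in the frame of stand below 0.008 m and angle between driver's own z axis and vertical below 0.1 rad and contact force between the fingers and driver below 0.1 N and value of joint lock_turn above 1.1 rad), for 0.2 s.
3. the latch is pulled sideways, clear of the ball (more than 4 mm), with the arm still down (value of joint latch above 0.004 m and value of joint press_arm below 0.05 rad), for 0.05 s.
At the end, for the whole second after the job is handed in: Fingers hold the arm still at 0.52 to 1.0 rad (30 to 57 deg), nothing else carries it; lock screw beyond 1.1 rad; driver let go and upright (0.1 rad) in the middle hole, tip within 8 mm of its axis and of the bench; plate within 6 mm of its seat (all of step 2 and value of joint press_arm between 0.52 and 1 rad and velocity of joint press_arm between -0.05 and 0.05 rad/s and contact force between the fingers and press above 0.5 N and contact force between driver and press below 0.1 N and distance between pcr_plate and plate_seat below 0.006 m); the arm keeps its last pose, push and grip.
It fails at once if the fingers touch the screw head (contact force between the fingers and lock_screw above 0.5 N).
It fails at once if a bystander (bottle, marker or rack) is pushed more than 30 mm or the bottle tipped (distance of any of buffer_bottle, marker, plate_rack from where it was at the start of the episode above 0.03 m or angle between buffer_bottle's own z axis and vertical above 0.3 rad).
It fails at once if the plate is shoved more than 10 mm off its seat (distance between pcr_plate and plate_seat above 0.01 m).
It also fails if it takes over 67 s, if anything falls off the work surface, if the arm or the gripper's body presses on something with over 40 N, if the wrist force passes 120 N, or if a joint passes its speed limit or range.

## Robot

A 6-joint arm with a two-finger parallel gripper is mounted at the origin on a cart in front of the work surface, level with it; the furniture and walls round the work are solid. World frame = base frame: x ahead of the robot, y to its left, z up, the work surface at z = 0. Lengths are in mm, angles in rad, forces in N, time in s.
With the tool pointing down it reaches from about 225 to 875 mm from the base axis. Payload 3.4 kg.
Tool frame: the origin (TCP) lies midway between the tips of the shut fingers; the grasp point (between the pads) lies 19 mm behind it; z points along the fingers, y is the direction in which the jaws open and shut (so a half turn about z gives the same grasp; the last joint's range is limited). The gripper opens to 85 mm and grips with 20 to 120 N. Pads are 22 mm wide; open, the fingers measure 114 mm over their backs; the gripper's body (76 mm by 85 mm) begins 54 mm behind the grasp point. The pads swing forward as they close: fully open they stand 13 mm farther back than shut.
Start: joints at [1.113, 0.276, 1.505, -0, 1.361, -0.121], TCP at [190.037, 542.723, 231.328] pointing down, gripper open.
Joint ranges: [-2.89, 2.89], [-0.75, 2.08], [0.22, 2.7], [-1.18, 4.32], [0.11, 2.71], [-2.7, 2.7]. Speed limits (rad/s): [2.57, 2.57, 3.14, 3.14, 3.14, 3.14].

## Interface

Orientations are given as a rotation vector (axis times angle).
In Python, from workcell import robot gives the robot as it stands. The module is installed in compiled form; this text tells all that it offers.
- The arm moves only by the tool play_rows, never from a script. Its argument "targets" is a list of rows, each a list of 2 entries, a list of its own where there are three numbers: the shift along the tool's x, y, z in cm, then the turn, a rotation vector about the tool's x, y, z in rad. A call has 1 to 12 rows; each row is the pose to reach, as a shift and turn from the pose measured when the call began, along the tool's axes at that moment; what a row does not reach only later rows make up. A row lasts 1/8 s, in which the tool goes at most 62.5 mm and 10.7 degrees, less where a joint would pass 70% of its speed; a pose out of reach is approached as far as the arm can. A call with a gripper value outside its range is refused whole. "claw" is the opening, from 0 (shut) to 1 (fully open), set as the call begins (left out, the last holds). The fingers move at their own pace and stop on an object; "force" is the grip in N (left out, the last holds). Time passes only in rows, so rows that repeat a pose let the fingers close. It gives the time, the measured TCP pose, the force and the opening at its end, in the units of the state.
- robot.get_obs(): the state, without advancing time (a new reading comes with each control period).
- robot.read_camera(name): name is "scene" or "top" or "wrist"; returns a dict with "pixels" (480x640x3 uint8, red, green, blue), "camera_matrix" (3x3 intrinsics, pixels), "distortion" ([k1, k2, p1, p2, k3] as OpenCV has them; the pictures are not rectified), "world_from_camera" (4x4, takes a point from camera to world coordinates). Camera axes: x right, y down, z forward; pixel columns grow to the right and rows downward; lengths in mm; the calibration is good to about 2 mm. A picture is of the moment at which its call begins. There is no depth.
- robot.sign_off(): hands the job in, once; it reports no verdict.
The state is a dict: "clock": time; "joints": joint angles; "joint_vel": joint speeds; "joint_efforts": joint torques, N m; "eef_pos": TCP position; "eef_rot": TCP orientation; "wrist_force": force on the tool from outside, world axes, zero at the start; "torque": the same for the moment, N m; "width": finger opening in mm.
Only numpy, scipy, OpenCV 4.12 (cv2) and the standard library are available. Lean on these libraries where they do the work, as an engineer would, in place of code of your own. Each camera call takes 0.05 s, during which the arm holds its last target.

## Working session

There is one attempt and no reset: what is moved stays moved. The work goes in short steps, Python scripts to look and compute and a tool call to move; the robot and the scene stay as the last step left them, time stands still between calls to the robot, and variables do not carry over. Pictures are saved under pics/ and viewed, and the job is handed in when it is done.

Besides the shell and the picture viewer there is one more tool, called after "Call:" in YAML: its name, and indented under it one key for each argument. play_rows: Moves the arm, as the interface text tells. Its arguments: {"type":"object","properties":{"targets":{"type":"array"},"claw":{"type":"number"},"force":{"type":"number"}},"required":["targets"]}

```bash
mkdir -p pics; cat > h.py <<'E'
import numpy as np, cv2, pickle
from scipy.spatial.transform import Rotation as R
from workcell import robot
def snap(n,f):
    c=robot.read_camera(n); cv2.imwrite(f'pics/{f}.png',c['pixels'][:,:,::-1]); pickle.dump(c,open(f'pics/{f}.pkl','wb')); return c
def load(f): return pickle.load(open(f'pics/{f}.pkl','rb'))
def ray(c,uv):
    p=cv2.undistortPoints(np.array([[uv]],float),np.array(c['camera_matrix'],float),np.array(c['distortion'],float))[0,0]
    T=np.array(c['world_from_camera']); d=T[:3,:3]@np.array([p[0],p[1],1]); return T[:3,3],d/np.linalg.norm(d)
def atz(c,uv,z):
    o,d=ray(c,uv); return o+d*(z-o[2])/d[2]
def tri(obs):
    A=np.zeros((3,3));b=np.zeros(3);L=[]
    for c,uv in obs:
        o,d=ray(c,uv);M=np.eye(3)-np.outer(d,d);A+=M;b+=M@o;L.append((o,d))
    x=np.linalg.solve(A,b); return x,[float(np.linalg.norm(np.cross(x-o,d))) for o,d in L]
def proj(c,P):
    T=np.linalg.inv(np.array(c['world_from_camera'])); r=cv2.Rodrigues(T[:3,:3])[0]
    return cv2.projectPoints(np.array(P,float).reshape(-1,3),r,T[:3,3],np.array(c['camera_matrix'],float),np.array(c['distortion'],float))[0].reshape(-1,2)
def crop(f,u0,v0,u1,v1,s,out):
    im=cv2.imread(f'pics/{f}.png')[v0:v1,u0:u1]; cv2.imwrite(f'pics/{out}.png',cv2.resize(im,None,fx=s,fy=s,interpolation=cv2.INTER_CUBIC))
def st():
    o=robot.get_obs(); print({k:np.round(o[k],3).tolist() for k in o}); return o
def rel(pos,Rw):
    """shift cm & rotvec from current pose to world target"""
    o=robot.get_obs(); R0=R.from_rotvec(o['eef_rot']); 
    return np.round(R0.inv().apply(np.array(pos)-o['eef_pos'])/10,3),np.round((R0.inv()*Rw).as_rotvec(),4)
E
python3 - <<'E'
from h import *
for n in ['scene','top','wrist']:
    c=snap(n,n+'0'); print(n,np.round(c['world_from_camera'],2).tolist(),np.round(c['camera_matrix'],0).tolist())
st()
E
```

```text
scene [[0.76, -0.34, 0.55, -173.52], [-0.64, -0.43, 0.63, -1088.73], [0.02, -0.84, -0.55, 842.66], [0.0, 0.0, 0.0, 1.0]] [[604.0, 0.0, 315.0], [0.0, 604.0, 242.0], [0.0, 0.0, 1.0]]
top [[0.02, -1.0, 0.07, 488.62], [-1.0, -0.02, 0.01, -203.57], [-0.01, -0.07, -1.0, 1235.61], [0.0, 0.0, 0.0, 1.0]] [[445.0, 0.0, 326.0], [0.0, 445.0, 247.0], [0.0, 0.0, 1.0]]
wrist [[0.33, 0.9, 0.27, 121.21], [0.94, -0.32, -0.1, 565.88], [-0.0, 0.29, -0.96, 374.63], [0.0, 0.0, 0.0, 1.0]] [[338.0, 0.0, 315.0], [0.0, 338.0, 243.0], [0.0, 0.0, 1.0]]
{'clock': 0.15, 'joints': [1.113, 0.276, 1.506, -0.0, 1.361, -0.121], 'joint_vel': [-0.0, -0.002, -0.003, -0.001, -0.001, -0.0], 'joint_efforts': [0.001, -41.714, -24.603, -0.0, 0.008, -0.0], 'eef_pos': [189.871, 542.326, 230.64], 'eef_rot': [-0.527, -3.097, 0.002], 'wrist_force': [-0.926, -0.889, 0.101], 'torque': [-0.014, 0.036, 0.006], 'width': 85.464}
```

View pics/scene0.png

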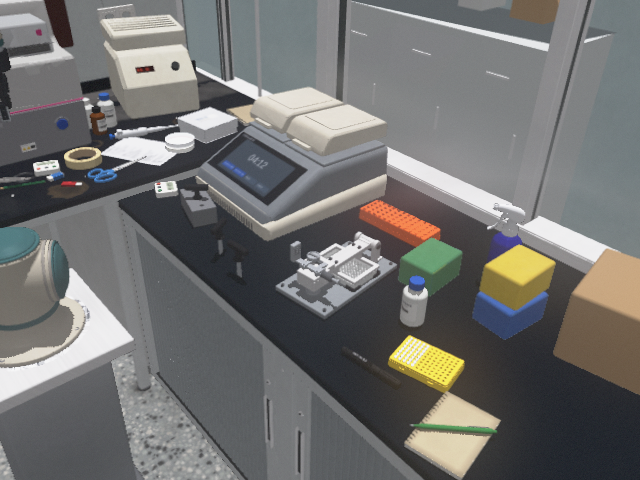

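View pics/top0.png

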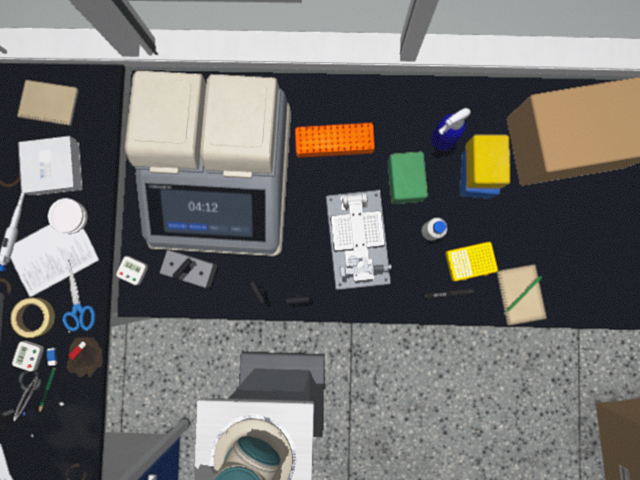

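View pics/wrist0.png

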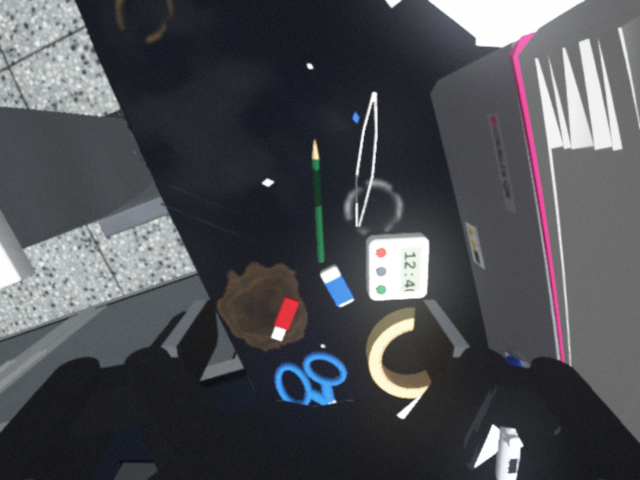

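```bash
python3 - <<'E'
from h import *
crop('scene0',150,160,260,290,6,'a'); crop('top0',110,180,400,330,2.7,'b'); crop('scene0',265,215,405,315,5.6,'c')
t=load('top0')
for uv in [(187,268),(260,292),(298,300),(358,240),(433,229),(472,261),(450,294)]: print(uv,np.round(atz(t,uv,40),0))
E
```

```text
(187, 268) [507. 188.  40.]
(260, 292) [448. -12.  40.]
(298, 300) [ 429. -115.   40.]
(358, 240) [ 593. -272.   40.]
(433, 229) [ 628. -473.   40.]
(472, 261) [ 544. -578.   40.]
(450, 294) [ 455. -520.   40.]
```

View pics/a.png

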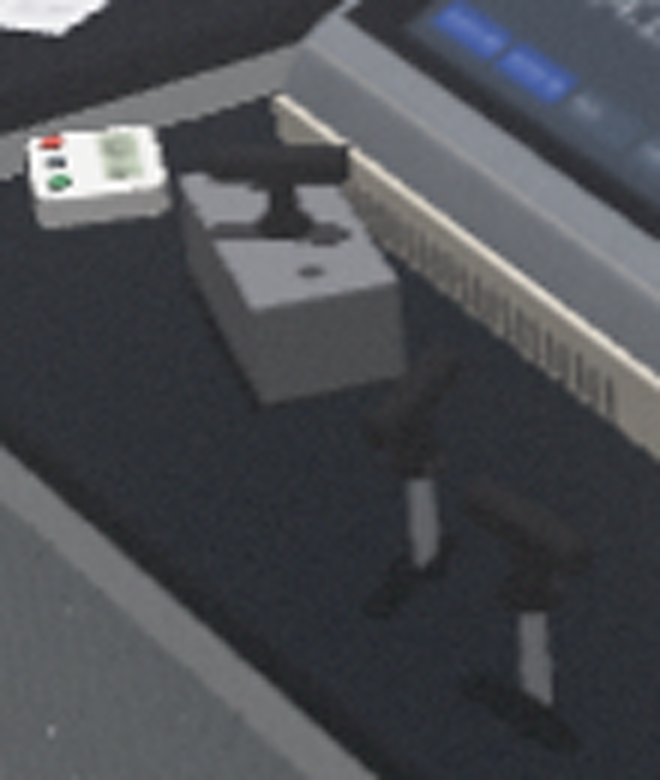

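View pics/b.png

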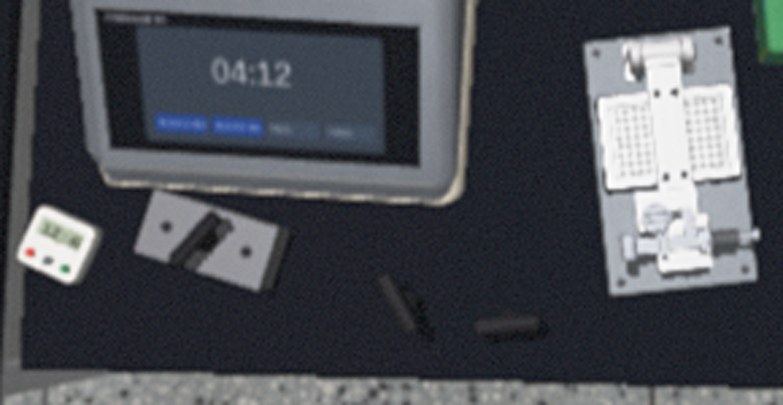

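View pics/c.png

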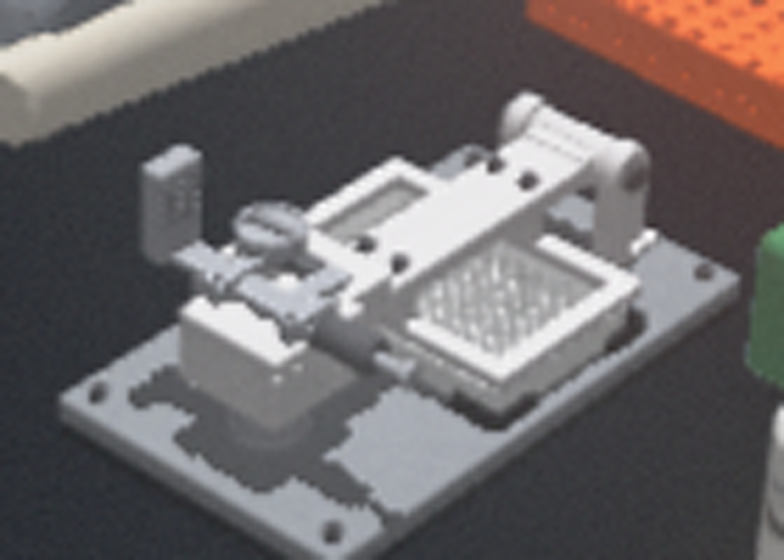

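```bash
cat >> h.py <<'E'
def down(deg):
    a=np.radians(deg); y=np.array([np.cos(a),np.sin(a),0]); z=np.array([0,0,-1.]); return R.from_matrix(np.column_stack([np.cross(y,z),y,z]))
E
python3 - <<'E'
from h import *
print(rel([500,190,230],down(45)))
t=load('top0');s=load('scene0')
# thermocycler front corners: top (148,247)/(278,253); scene bottom front
for uv in [(148,247),(278,253),(283,215)]: print(uv,[np.round(atz(t,uv,z),0).tolist() for z in (0,60,120)])
for uv in [(198,173),(262,232),(386,187),(292,148),(250,200)]: print(uv,[np.round(atz(s,uv,z),0).tolist() for z in (0,60,120,160)])
E
```

```text
(array([-40.915, -23.003,   0.09 ]), array([-1.400e-03,  2.000e-04,  4.486e-01]))
(148, 247) [[564.0, 313.0, 0.0], [560.0, 288.0, 60.0], [556.0, 263.0, 120.0]]
(278, 253) [[555.0, -52.0, 0.0], [552.0, -59.0, 60.0], [549.0, -67.0, 120.0]]
(283, 215) [[662.0, -63.0, 0.0], [654.0, -70.0, 60.0], [646.0, -76.0, 120.0]]
(198, 173) [[632.0, 397.0, 0.0], [575.0, 291.0, 60.0], [518.0, 185.0, 120.0], [479.0, 115.0, 160.0]]
(262, 232) [[587.0, 4.0, 0.0], [533.0, -74.0, 60.0], [479.0, -151.0, 120.0], [443.0, -203.0, 160.0]]
(386, 187) [[1019.0, -23.0, 0.0], [934.0, -99.0, 60.0], [849.0, -175.0, 120.0], [793.0, -225.0, 160.0]]
(292, 148) [[971.0, 364.0, 0.0], [889.0, 260.0, 60.0], [808.0, 157.0, 120.0], [753.0, 88.0, 160.0]]
(250, 200) [[660.0, 162.0, 0.0], [601.0, 73.0, 60.0], [541.0, -16.0, 120.0], [502.0, -75.0, 160.0]]
```

Call:
play_rows:
  targets:
    - [[-41,-23,-2],[0,0,0.45]]
    - [[-41,-23,-2],[0,0,0.45]]
    - [[-41,-23,-2],[0,0,0.45]]
    - [[-41,-23,-2],[0,0,0.45]]
    - [[-41,-23,-2],[0,0,0.45]]
    - [[-41,-23,-2],[0,0,0.45]]
    - [[-41,-23,-2],[0,0,0.45]]
    - [[-41,-23,-2],[0,0,0.45]]
    - [[-41,-23,-2],[0,0,0.45]]
    - [[-41,-23,-2],[0,0,0.45]]
  claw: 0.55

```text
clock: 1.4
eef_pos: [500.0, 190.2, 250.5]
eef_rot: [-1.204, -2.9, 0.002]
wrist_force: [0.1, 0.2, 0.7]
width: 47.2
```

```bash
python3 - <<'E'
from h import *
snap('wrist','w1'); st(); crop('w1',180,100,500,340,2.5,'w1c')
E
```

```text
{'clock': 1.45, 'joints': [0.234, 0.206, 1.553, -0.0, 1.385, -0.55], 'joint_vel': [0.012, -0.006, -0.001, -0.005, -0.002, -0.002], 'joint_efforts': [-0.624, -37.27, -24.895, -0.047, -0.015, 0.002], 'eef_pos': [499.845, 190.547, 250.654], 'eef_rot': [-1.203, -2.901, 0.002], 'wrist_force': [-0.005, -0.651, -1.159], 'torque': [0.041, -0.009, -0.042], 'width': 46.747}
```

View pics/w1.png

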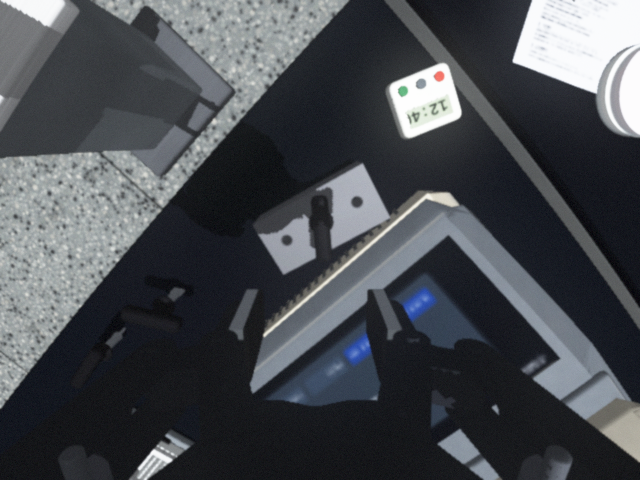

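View pics/w1c.png

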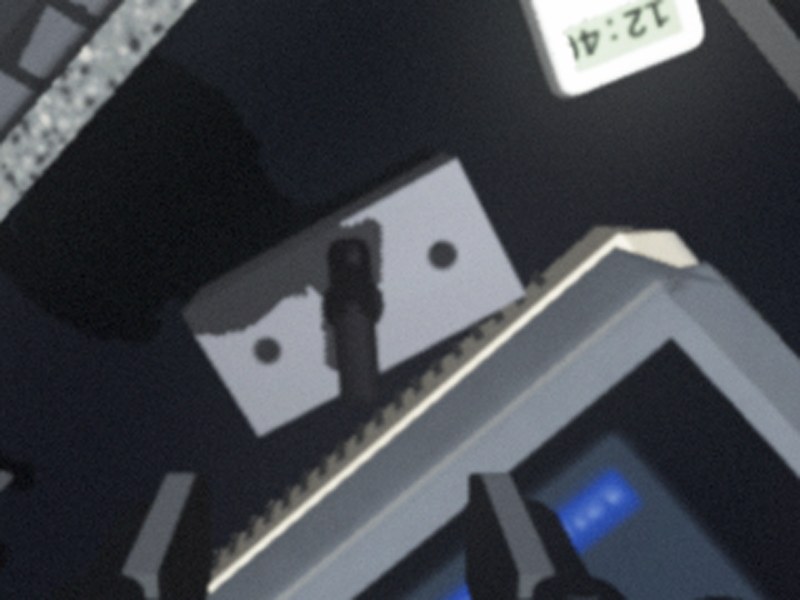

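```bash
python3 - <<'E'
from h import *
w=load('w1');t=load('top0')
h1=atz(w,(356.8,201.6),48);h2=atz(w,(286.8,240),48);print('holes',h1,h2,(h1+h2)/2)
for uv in [(321.5,197),(324,258)]: print('bar',atz(w,uv,87))
# top crop b: bar ends, holes
k=lambda x,y:(110+x/2.7,180+y/2.7)
a=atz(t,k(166,227),48);b=atz(t,k(246,252),48);print('top holes',a,b,(a+b)/2)
print('top bar', atz(t,k(177,262),87),atz(t,k(220,215),87))
print(tri([(w,(356.8,201.6)),(t,k(166,227))]),tri([(w,(286.8,240)),(t,k(246,252))]))
crop('top0',160,245,220,290,12,'d')
E
```

```text
holes [520.5625031  229.88227411  48.        ] [497.81467623 148.76186431  48.        ] [509.18858967 189.32206921  48.        ]
bar [486.56639282 211.22051344  87.        ]
bar [530.12080587 171.39403839  87.        ]
top holes [516.41998666 227.4289512   48.        ] [493.57556084 146.42461999  48.        ] [504.99777375 186.92678559  48.        ]
top bar [482.22384011 201.03487113  87.        ] [528.28096595 161.59576942  87.        ]
(array([518.5606686 , 228.88833682,  47.07455122]), [2.359624344722418, 2.359624344722294]) (array([495.8426984 , 147.67224239,  45.8044294 ]), [2.3296300127234546, 2.3296300127234875])
```

View pics/d.png

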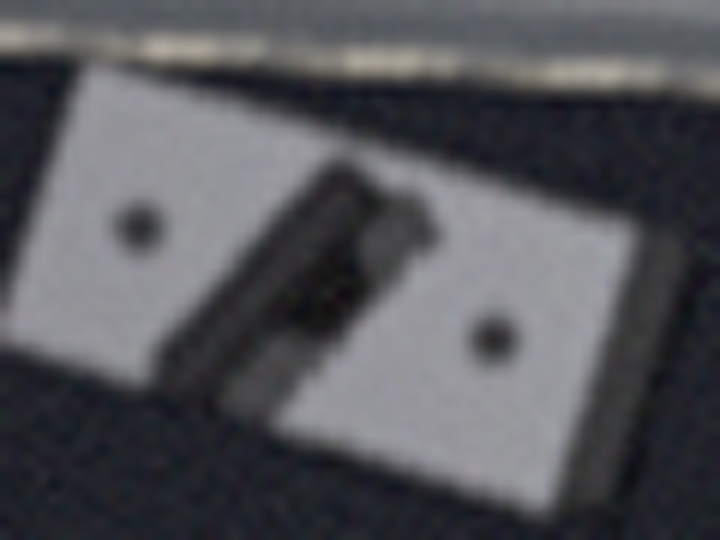

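```bash
python3 - <<'E'
from h import *
w=load('w1');t=load('top0')
print(tri([(w,(322.8,227.5)),(t,(182.3,267.5))]))
print(rel([506.5,188.5,125],down(48)))
E
```

```text
(array([508.85189044, 189.39260558,  74.41846646]), [1.4256629908336695, 1.4256629908338134])
(array([-0.624,  0.349, 12.564]), array([-0.0018, -0.0007, -0.0529]))
```

Call:
play_rows:
  targets:
    - [[-0.6,0.35,12],[0,0,-0.05]]
    - [[-0.6,0.35,12],[0,0,-0.05]]
    - [[-0.6,0.35,12],[0,0,-0.05]]
    - [[-0.6,0.35,12],[0,0,-0.05]]

```text
clock: 1.95
eef_pos: [507.2, 189.8, 132.5]
eef_rot: [1.128, 2.931, 0.0]
wrist_force: [0.8, 0.9, 0.1]
width: 47.2
```

```bash
python3 - <<'E'
from h import *
snap('wrist','w2'); st(); crop('w2',180,150,480,390,2.6,'w2c')
E
```

```text
{'clock': 2.0, 'joints': [0.229, 0.3, 1.73, -0.0, 1.109, -0.606], 'joint_vel': [-0.005, -0.011, -0.009, 0.0, -0.004, -0.001], 'joint_efforts': [0.058, -38.903, -20.75, 0.002, 0.071, 0.001], 'eef_pos': [507.953, 189.792, 133.259], 'eef_rot': [1.128, 2.93, 0.002], 'wrist_force': [0.441, 0.234, 0.644], 'torque': [0.001, 0.032, -0.005], 'width': 47.013}
```

View pics/w2c.png

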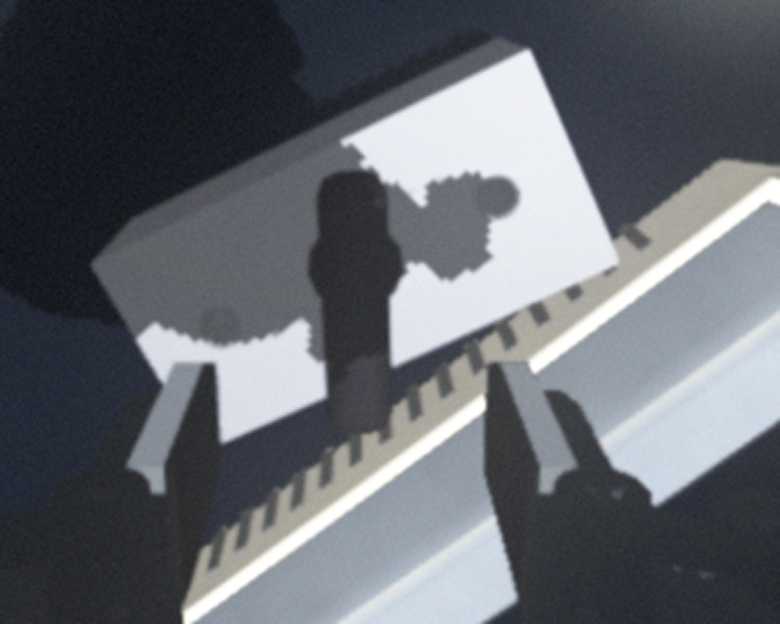

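```bash
python3 - <<'E'
from h import *
from scipy.optimize import least_squares
w=load('w2');t=load('top0');k=lambda x,y:(180+x/2.6,150+y/2.6)
def corners(cx,cy,a,z=88):
    u=np.array([np.cos(a),np.sin(a),0]);v=np.array([-u[1],u[0],0]);c=np.array([cx,cy,0])
    return u,v,c
u,v,c=corners(508,190,np.radians(-42))
for z in (88,72):
  print(z,(proj(w,[c+s*32*u+q*8*v+[0,0,z] for s in(-1,1) for q in (-1,1)])-[180,150])*2.6)
print('fl',(proj(w,[c+q*13*v+[0,0,z] for z in (48,54) for q in (-1,1)])-[180,150])*2.6)
print('cam',w['world_from_camera'][:3,3])
h1=atz(w,k(499,197),48);h2=atz(w,k(221,325),48);print(h1,h2,(h1+h2)/2)
for p in [(385,210),(390,425),(328,425)]: print(atz(w,k(*p),88))
# finger tips
E
```

```text
88 [[318.87354646 173.54292822]
 [391.89853066 173.41276959]
 [322.16909156 434.42010278]
 [388.65847243 434.28315525]]
72 [[321.16908963 159.17404153]
 [388.793446   159.05424651]
 [324.02599582 403.70987475]
 [386.06358975 403.58462666]]
fl [[306.93053951 257.26088406]
 [402.12722008 257.0825764 ]
 [305.87653912 264.1026581 ]
 [403.40767043 263.91930891]]
cam [453.08051647 237.94120383 276.55336682]
[521.40438299 230.06406718  48.        ] [497.738015   148.90439372  48.        ] [509.571199   189.48423045  48.        ]
[494.76446925 210.75085361  88.        ]
[535.470436   176.42375129  88.        ]
[525.4975925  165.40152474  88.        ]
```

```bash
python3 - <<'E'
from h import *
w=load('w2');o=robot.get_obs();Rt=R.from_rotvec(o['eef_rot'])
for z in (0,-5,-8): print(z,(proj(w,[o['eef_pos']+Rt.apply([x,y,z]) for x in (-11,11) for y in (-23.6,23.6)])-[180,150])*2.6)
print(rel([508,190,66],down(49.6)))
E
```

```text
0 [[227.93167726 454.69240491]
 [483.59057443 454.868054  ]
 [222.63528291 344.76923661]
 [489.37012594 344.93385192]]
-5 [[224.21344914 469.03267811]
 [487.53649721 469.21454839]
 [218.55170333 356.33667969]
 [493.70946327 356.50765689]]
-8 [[221.87607752 478.05244808]
 [490.01691446 478.23815977]
 [215.9771284  363.63299216]
 [496.44521102 363.80793607]]
(array([2.300e-02, 4.000e-03, 6.726e+00]), array([ 0.0022,  0.0019, -0.0298]))
```

View pics/w2.png

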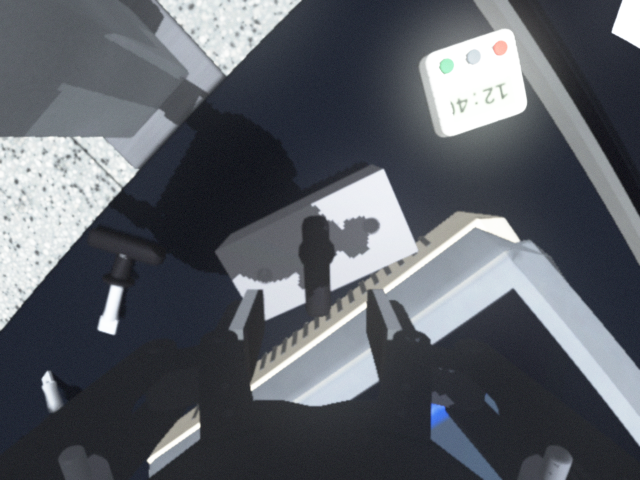

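Call:
play_rows:
  targets:
    - [[0,0.06,3.5],[0,0,-0.03]]
    - [[0,0.06,7.2],[0,0,-0.03]]
    - [[0,0.06,7.2],[0,0,-0.03]]

```text
clock: 2.38
eef_pos: [508.1, 190.4, 61.5]
eef_rot: [1.084, 2.947, 0.001]
wrist_force: [-0.6, 0.7, 0.6]
width: 46.9
```

```bash
python3 - <<'E'
from h import *
snap('wrist','w3'); st(); crop('w3',180,150,480,390,2.6,'w3c')
E
```

```text
{'clock': 2.425, 'joints': [0.23, 0.376, 1.819, -0.0, 0.942, -0.636], 'joint_vel': [-0.002, -0.021, -0.029, -0.0, -0.005, -0.001], 'joint_efforts': [0.003, -40.506, -17.905, -0.003, 0.04, 0.0], 'eef_pos': [509.426, 190.656, 62.782], 'eef_rot': [1.083, 2.945, 0.004], 'wrist_force': [0.252, 0.836, 0.781], 'torque': [-0.001, -0.034, -0.077], 'width': 46.884}
```

View pics/w3c.png

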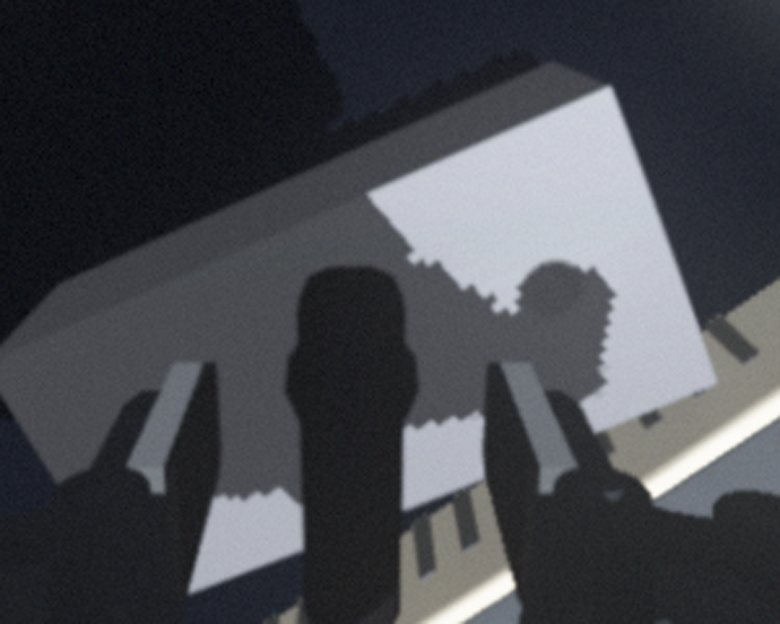

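Call:
play_rows:
  targets:
    - [[0,0,0],[0,0,0]]
    - [[0,0,0],[0,0,0]]
    - [[0,0,0],[0,0,0]]
    - [[0,0,0],[0,0,0]]
  claw: 0
  force: 80

```text
clock: 2.92
eef_pos: [511.2, 191.1, 65.2]
eef_rot: [1.081, 2.941, 0.008]
wrist_force: [-0.4, -0.3, 5.4]
width: 14.3
```

```bash
python3 - <<'E'
from h import *
snap('wrist','w4'); st(); crop('w4',180,150,480,390,2.6,'w4c')
w=load('w4')
u,v=[np.array([np.cos(a),np.sin(a),0]) for a in np.radians([-40.4,49.6])]
for c in ([508,190,0],[510,188,0]):
  print((proj(w,[np.array(c)+s*32*u+q*8*v+[0,0,88] for s in(-1,1) for q in (-1,1)])-[180,150])*2.6)
E
```

```text
{'clock': 2.975, 'joints': [0.23, 0.374, 1.816, -0.0, 0.943, -0.636], 'joint_vel': [0.001, 0.0, 0.0, -0.001, 0.001, 0.0], 'joint_efforts': [-0.01, -38.552, -17.427, -0.016, -0.183, 0.002], 'eef_pos': [511.174, 191.082, 65.189], 'eef_rot': [1.082, 2.941, 0.008], 'wrist_force': [-0.277, -0.411, 6.613], 'torque': [0.02, 0.053, -0.003], 'width': 14.448}
[[279.84605423 258.87330679]
 [390.40105736 258.64830757]
 [289.53359426 620.95888379]
 [384.77619701 620.5615041 ]]
[[278.74299515 277.28076672]
 [388.58098024 277.04633096]
 [288.58491475 634.43980343]
 [383.20829355 634.0462435 ]]
```

View pics/w4c.png

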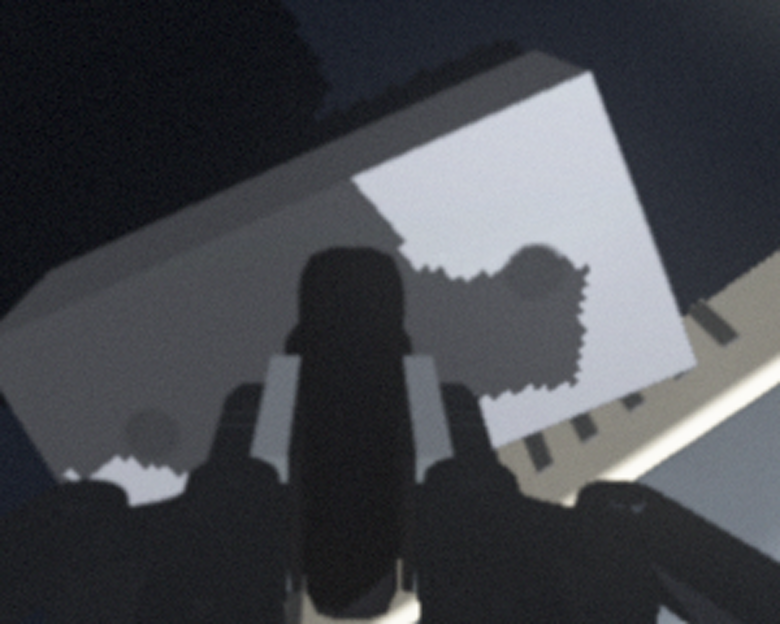

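```bash
python3 - <<'E'
from h import *
t=load('top0');s=load('scene0');k=lambda x,y:(110+x/2.7,180+y/2.7)
C=[atz(t,k(*p),16) for p in [(583,42),(730,30),(757,282),(610,296)]]
for c in C: print(np.round(c,1))
o=sum(C)/4; d=(C[0]+C[1]-C[2]-C[3])/2; print('center',o,'len',np.linalg.norm(d),'yaw',np.degrees(np.arctan2(d[1],d[0])), 'wid',np.linalg.norm(C[0]-C[1]))
yaw=np.arctan2(d[1],d[0]);M=R.from_euler('z',yaw).as_matrix()
P=lambda x,y,z:[*(o+M@[x,y,0])[:2],z]
print('screw',P(-59,24,83),'tab',P(-85,54,104),'hinge',P(105,0,58))
print('scene px',proj(s,[P(-59,24,89),P(-85,54,118),P(105,0,58)]),'top',proj(t,[P(-59,24,89),P(-85,54,118),P(-85,0,74)]))
print(rel([511,191,225],down(49.6)))
E
```

```text
[ 717.1 -181.9   16. ]
[ 732.8 -332.4   16. ]
[ 475.9 -363.7   16. ]
[ 458.2 -215.5   16. ]
center [ 596.02764392 -273.37709399   16.        ] len 259.913704843767 yaw 7.1617175896942395 wid 151.2841368476047
screw [np.float64(534.4958611480073), np.float64(-256.91988555670895), 83] tab [np.float64(504.95859777824114), np.float64(-230.39536722696218), 104] hinge [np.float64(700.2084572009936), np.float64(-260.28671037837296), 58]
scene px [[311.34642539 255.55906242]
 [293.26485576 243.98582923]
 [365.72645723 242.11619191]] top [[352.93067046 261.02641068]
 [342.66058145 272.10025051]
 [362.87004597 270.2421195 ]]
(array([ -0.083,   0.102, -15.981]), array([0.0075, 0.0057, 0.0004]))
```

Call:
play_rows:
  targets:
    - [[0,0,-3],[0,0,0]]
    - [[0,0,-8],[0,0,0]]
    - [[0,0,-14],[0,0,0]]
    - [[0,0,-16],[0,0,0]]
    - [[0,0,-16],[0,0,0]]

```text
clock: 3.6
eef_pos: [510.9, 191.1, 228.0]
eef_rot: [1.08, 2.936, 0.013]
wrist_force: [0.3, -0.4, -1.4]
width: 14.1
```

```bash
python3 - <<'E'
from h import *
snap('wrist','w5'); st();snap('scene','s5')
crop('s5',120,60,280,220,4,'s5c')
E
```

```text
{'clock': 3.65, 'joints': [0.23, 0.227, 1.587, -0.0, 1.317, -0.636], 'joint_vel': [0.001, 0.028, 0.045, 0.0, -0.002, 0.0], 'joint_efforts': [0.028, -40.54, -25.938, 0.002, -0.112, 0.0], 'eef_pos': [509.74, 190.787, 225.964], 'eef_rot': [1.081, 2.94, 0.009], 'wrist_force': [-0.067, -0.007, -1.797], 'torque': [0.015, 0.072, -0.007], 'width': 14.632}
```

View pics/w5.png

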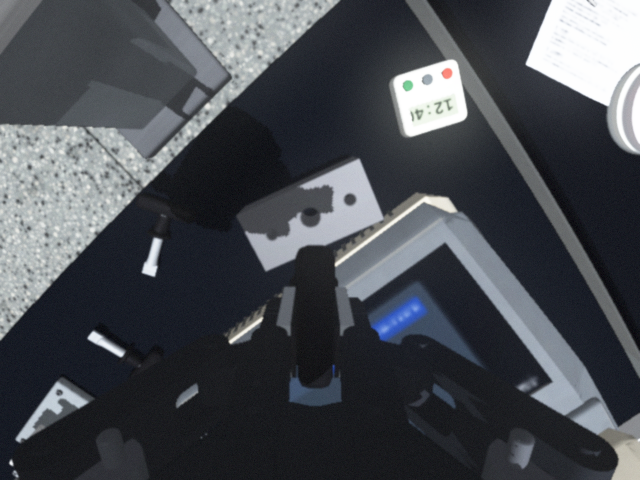

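View pics/s5c.png

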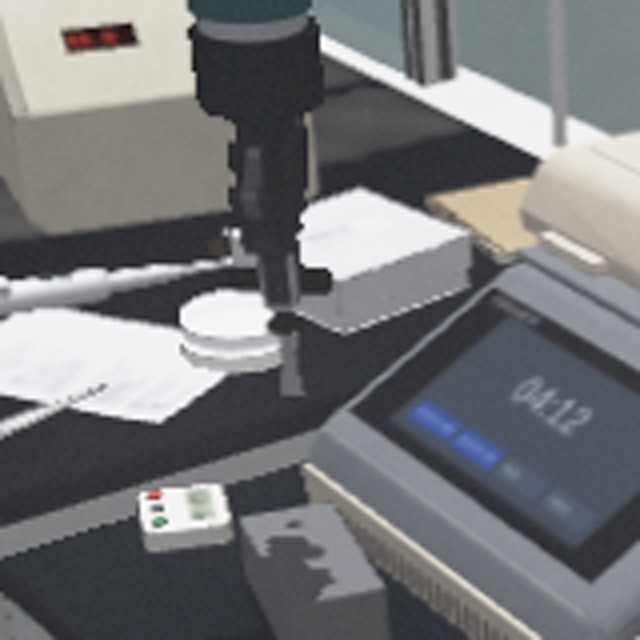

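```bash
python3 - <<'E'
from h import *
print(rel([530,-210,240],down(7.2)))
w=load('w5'); crop('w5',230,150,390,270,5,'w5c')
E
```

```text
(array([-27.558, -29.149,  -1.589]), array([0.0083, 0.0024, 0.7404]))
```

View pics/w5c.png

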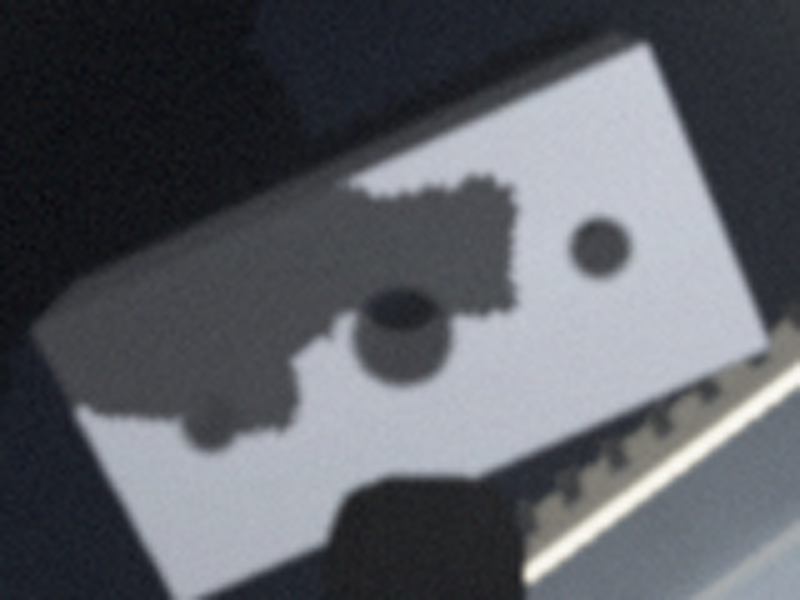

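Call:
play_rows:
  targets:
    - [[-27.6,-29.2,-1.6],[0.01,0,0.74]]
    - [[-27.6,-29.2,-1.6],[0.01,0,0.74]]
    - [[-27.6,-29.2,-1.6],[0.01,0,0.74]]
    - [[-27.6,-29.2,-1.6],[0.01,0,0.74]]
    - [[-27.6,-29.2,-1.6],[0.01,0,0.74]]
    - [[-27.6,-29.2,-1.6],[0.01,0,0.74]]
    - [[-27.6,-29.2,-1.6],[0.01,0,0.74]]
    - [[-27.6,-29.2,-1.6],[0.01,0,0.74]]
    - [[-27.6,-29.2,-1.6],[0.01,0,0.74]]

```text
clock: 4.82
eef_pos: [529.2, -209.5, 238.6]
eef_rot: [-2.076, -2.355, 0.004]
wrist_force: [0.4, -0.7, -1.0]
width: 14.5
```

```bash
python3 - <<'E'
from h import *
w=load('w5'); print('hole',atz(w,(310.6,217.4),48))
snap('wrist','w6'); st(); crop('w6',230,110,430,260,4,'w6c')
E
```

```text
hole [509.34355851 189.23493623  48.        ]
{'clock': 4.875, 'joints': [-0.497, 0.264, 1.502, -0.002, 1.377, -0.624], 'joint_vel': [0.011, -0.009, -0.008, -0.002, -0.002, -0.002], 'joint_efforts': [-0.621, -41.149, -25.144, -0.057, -0.015, 0.002], 'eef_pos': [529.421, -209.197, 239.064], 'eef_rot': [-2.075, -2.357, 0.004], 'wrist_force': [0.433, 0.215, -0.22], 'torque': [0.031, -0.02, -0.003], 'width': 14.711}
```

View pics/w6.png

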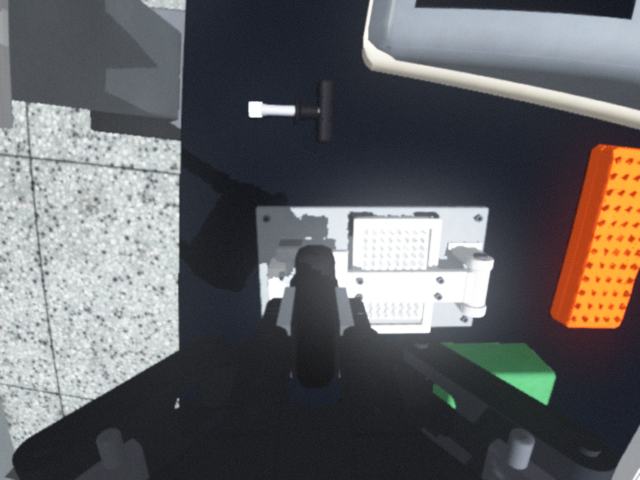

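View pics/w6c.png

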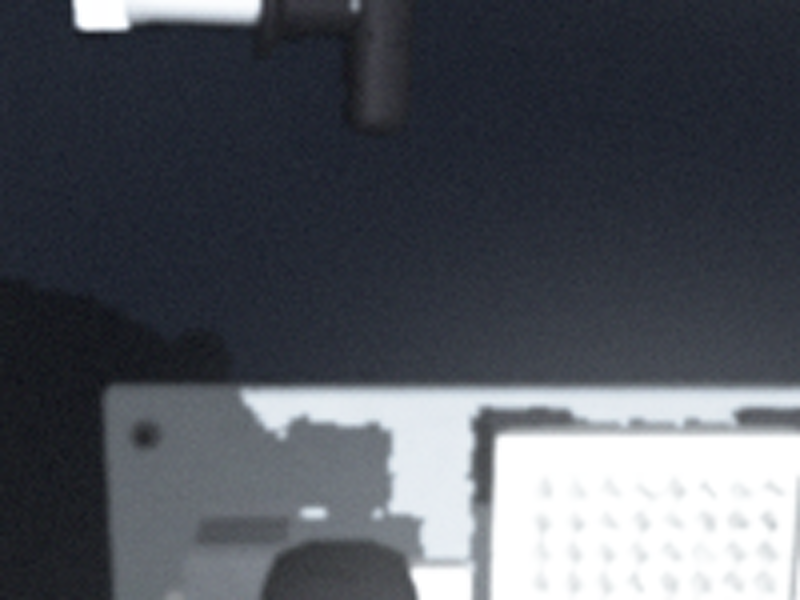

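Call:
play_rows:
  targets:
    - [[-3.5,0,0],[0,0,0]]
    - [[-7,0,0.0],[0,0,0]]
    - [[-7,0,0],[0,0,0]]

```text
clock: 5.25
eef_pos: [538.6, -279.1, 238.5]
eef_rot: [-2.076, -2.357, 0.004]
wrist_force: [-0.1, 1.0, -0.4]
width: 14.4
```

```bash
python3 - <<'E'
from h import *
snap('wrist','w7'); st(); crop('w7',230,130,390,250,5,'w7c')
E
```

```text
{'clock': 5.3, 'joints': [-0.59, 0.32, 1.422, -0.002, 1.402, -0.717], 'joint_vel': [0.017, -0.016, 0.016, 0.01, 0.01, 0.002], 'joint_efforts': [-0.99, -44.629, -25.814, -0.18, -0.152, -0.018], 'eef_pos': [538.324, -277.699, 238.593], 'eef_rot': [-2.074, -2.356, 0.003], 'wrist_force': [0.524, 0.137, -1.167], 'torque': [-0.032, 0.02, -0.032], 'width': 14.307}
```

View pics/w7c.png

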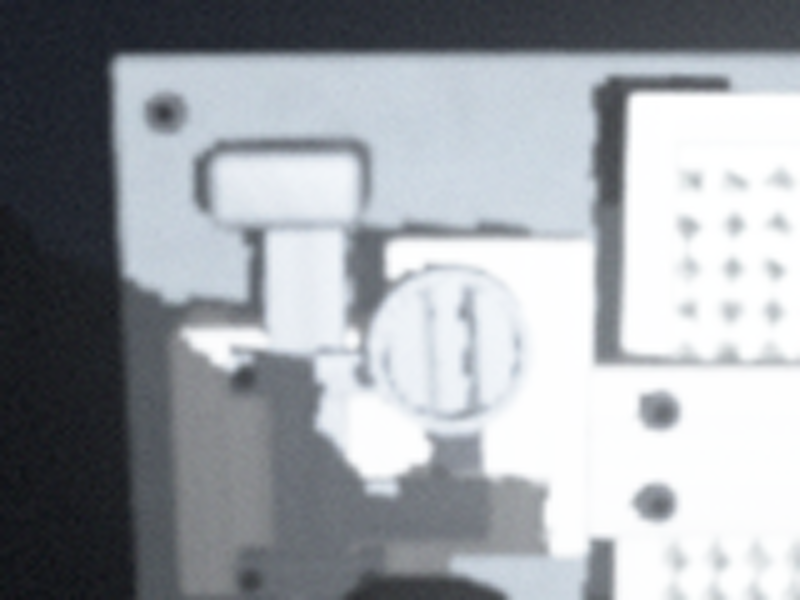

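```bash
python3 - <<'E'
from h import *
im=cv2.imread('pics/w7.png')[178:222,298:342].astype(float)
im=np.clip((im-150)*2.4,0,255).astype(np.uint8)
cv2.imwrite('pics/w7d.png',cv2.resize(im,None,fx=13,fy=13,interpolation=cv2.INTER_CUBIC))
E
```

```text
(no output)
```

View pics/w7d.png

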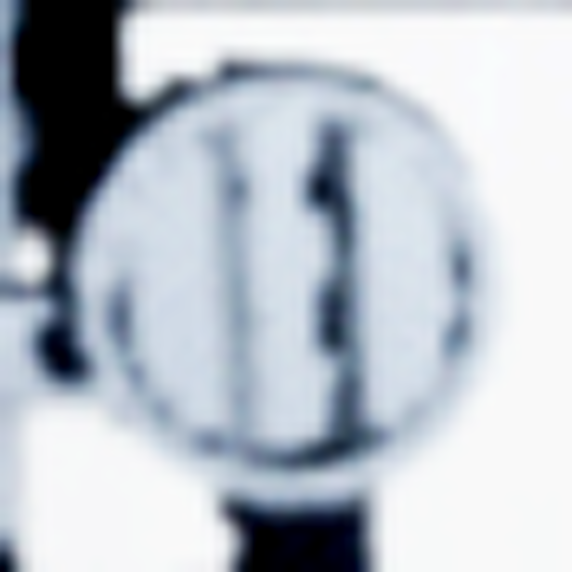

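```bash
python3 - <<'E'
from h import *
crop('w7',240,230,400,410,4,'w7e')
w=load('w7'); print('screw',atz(w,(319.8,199.5),89),atz(w,(320.0,199.5),85))
o=robot.get_obs();Rt=R.from_rotvec(o['eef_rot'])
print((proj(w,[o['eef_pos']+Rt.apply([x,y,-25]) for x in (-32,0,32) for y in (-8,0,8)])-[240,230])*4)
print((proj(w,[o['eef_pos']+Rt.apply([x,y,-2]) for x in (11,) for y in (-8,0,8)])-[240,230])*4)
# press corner/tab
k=lambda x,y:(230+x/5,130+y/5)
print('base corner',atz(w,k(113,55),16)); print('tab',[atz(w,k(*p),118) for p in [(210,152),(362,152),(362,222),(215,224)]])
E
```

```text
screw [ 539.40332818 -254.92864692   89.        ] [ 539.70972353 -255.55330111   85.        ]
[[225.04802909 649.62273376]
 [299.41936208 649.67465801]
 [373.79041263 649.48656957]
 [218.98093247 389.11619157]
 [299.14983869 389.12004556]
 [379.31854897 388.97055155]
 [212.4374897   84.35049408]
 [298.83851329  84.2813101 ]
 [385.23949682  84.19488273]]
[[228.50799952 197.33212577]
 [299.0334096  197.29376473]
 [369.55866207 197.2045989 ]]
base corner [ 463.95110368 -214.27769431   16.        ]
tab [array([ 498.23337517, -224.91186339,  118.        ]), array([ 521.33808297, -222.02785917,  118.        ]), array([ 522.57552125, -232.55223297,  118.        ]), array([ 500.02566722, -235.68855904,  118.        ])]
```

View pics/w7e.png

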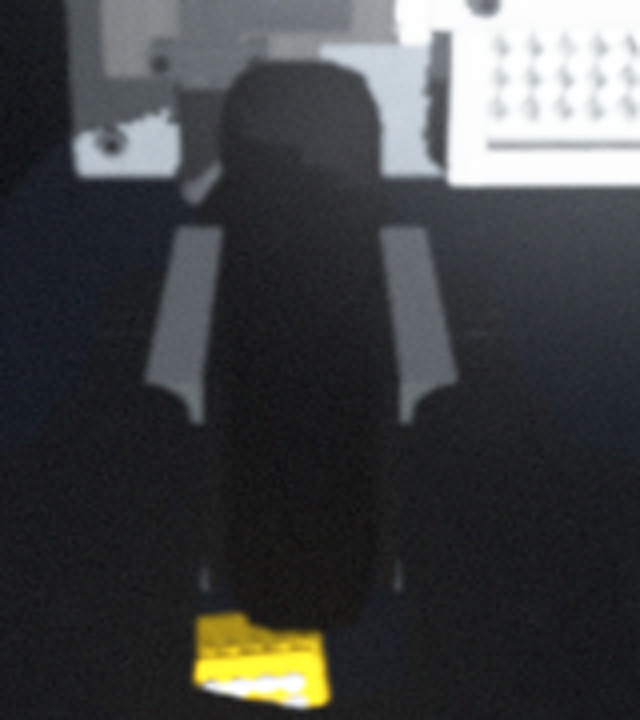

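```bash
python3 - <<'E'
from h import *
st();print(rel([540.1,-257.1,160],down(11.6)))
E
```

```text
{'clock': 5.3, 'joints': [-0.59, 0.32, 1.422, -0.002, 1.402, -0.717], 'joint_vel': [0.017, -0.016, 0.016, 0.01, 0.01, 0.002], 'joint_efforts': [-0.99, -44.629, -25.814, -0.18, -0.152, -0.018], 'eef_pos': [538.324, -277.699, 238.593], 'eef_rot': [-2.074, -2.356, 0.003], 'wrist_force': [0.524, 0.137, -1.167], 'torque': [-0.032, 0.02, -0.032], 'width': 14.307}
(array([2.016, 0.462, 7.859]), array([-0.0031, -0.0008, -0.0751]))
```

Call:
play_rows:
  targets:
    - [[1,0.25,3.5],[0,0,-0.04]]
    - [[2,0.45,6.5],[0,0,-0.075]]
    - [[2,0.45,7.8],[0,0,-0.075]]
    - [[2,0.45,7.8],[0,0,-0.075]]
    - [[2,0.45,7.8],[0,0,-0.075]]
    - [[2,0.45,7.8],[0,0,-0.075]]

```text
clock: 6.05
eef_pos: [540.7, -257.9, 161.9]
eef_rot: [-1.986, -2.434, 0.002]
wrist_force: [-0.2, 0.3, -1.3]
width: 14.3
```

```bash
python3 - <<'E'
from h import *
snap('wrist','w8');snap('scene','s8'); st();print(rel([540.1,-257.1,150],down(11.6)))
crop('s8',260,170,400,290,5.7,'s8c'); crop('w8',220,130,420,280,4,'w8c')
E
```

```text
{'clock': 6.15, 'joints': [-0.56, 0.357, 1.563, -0.002, 1.223, -0.762], 'joint_vel': [0.0, 0.003, 0.008, 0.0, 0.0, 0.0], 'joint_efforts': [0.052, -45.566, -23.499, -0.004, 0.006, 0.001], 'eef_pos': [540.384, -257.757, 161.501], 'eef_rot': [-1.986, -2.433, 0.003], 'wrist_force': [-0.216, 0.2, -1.088], 'torque': [-0.011, -0.037, 0.045], 'width': 14.622}
(array([ 0.07 , -0.013,  1.15 ]), array([-0.0018,  0.0003, -0.0005]))
```

View pics/s8c.png

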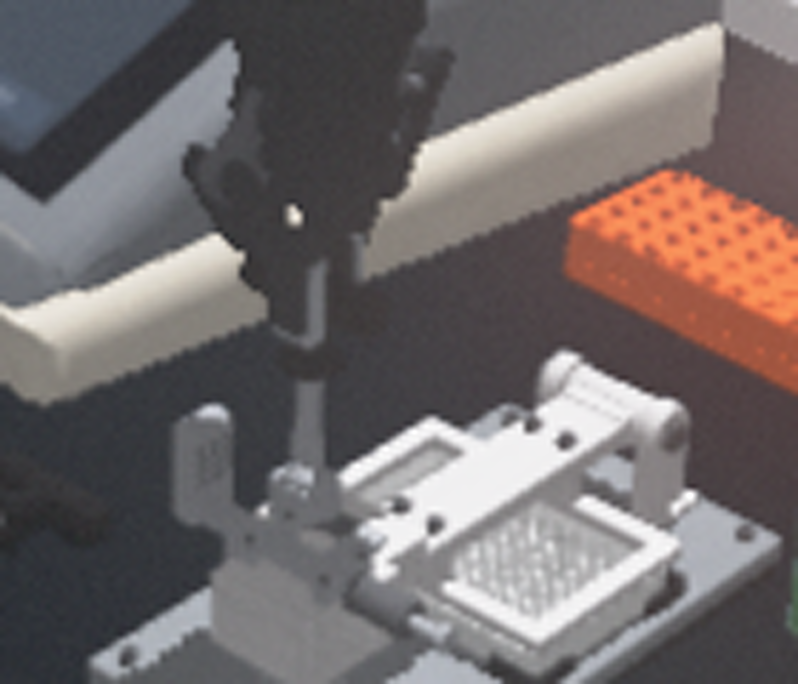

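View pics/w8c.png

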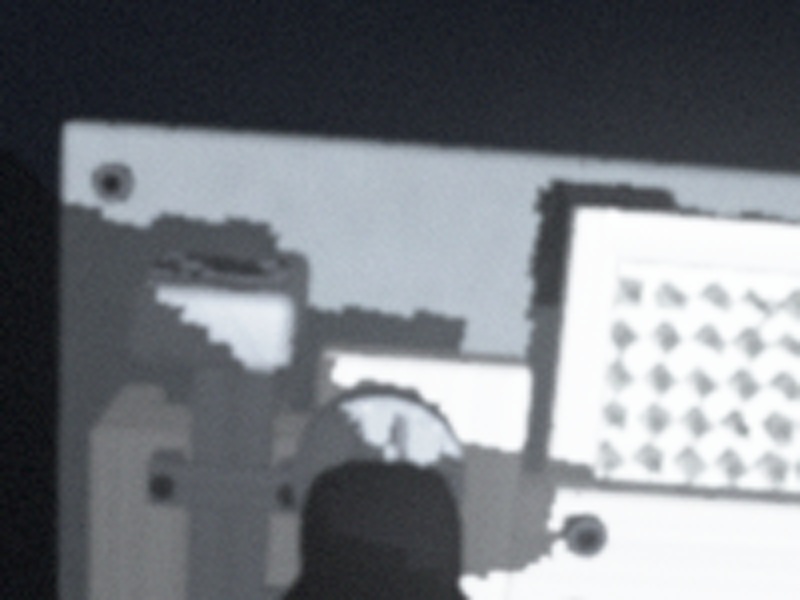

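Call:
play_rows:
  targets:
    - [[0.07,0,0.5],[0,0,0]]
    - [[0.07,0,0.9],[0,0,0]]
    - [[0.07,0,1.3],[0,0,0]]
    - [[0.07,0,1.4],[0,0,0]]
    - [[0.07,0,1.4],[0,0,0]]
    - [[0.07,0,1.4],[0,0,0]]

```text
clock: 6.9
eef_pos: [540.4, -257.0, 147.5]
eef_rot: [-1.986, -2.433, 0.002]
wrist_force: [0.5, 0.9, -0.8]
width: 14.4
```

```bash
python3 - <<'E'
from h import *
st()
E
```

```text
{'clock': 6.9, 'joints': [-0.559, 0.367, 1.584, -0.001, 1.191, -0.761], 'joint_vel': [0.0, -0.001, -0.002, -0.001, 0.001, 0.002], 'joint_efforts': [-0.409, -45.931, -22.672, -0.318, 0.36, -0.006], 'eef_pos': [540.421, -257.033, 147.478], 'eef_rot': [-1.986, -2.433, 0.002], 'wrist_force': [0.453, 0.873, -0.797], 'torque': [0.029, -0.328, 0.005], 'width': 14.427}
```

Call:
play_rows:
  targets:
    - [[0,0,0.2],[0,0,0]]
    - [[0,0,0.3],[0,0,0]]
    - [[0,0,0.3],[0,0,0]]

```text
clock: 7.28
eef_pos: [540.6, -257.2, 145.5]
eef_rot: [1.986, 2.434, -0.002]
wrist_force: [-0.3, 1.2, 4.6]
width: 14.3
```

Call:
play_rows:
  targets:
    - [[0,0.03,0.1],[0,0,-0.15]]
    - [[0.01,0.05,0.1],[0,0,-0.3]]
    - [[0.02,0.07,0.1],[0,0,-0.45]]
    - [[0.03,0.1,0.1],[0,0,-0.6]]
    - [[0.05,0.12,0.1],[0,0,-0.75]]
    - [[0.06,0.13,0.1],[0,0,-0.9]]
    - [[0.08,0.15,0.1],[0,0,-1.05]]
    - [[0.11,0.16,0.1],[0,0,-1.2]]
    - [[0.13,0.17,0.1],[0,0,-1.35]]
    - [[0.14,0.17,0.1],[0,0,-1.45]]
    - [[0.14,0.17,0.1],[0,0,-1.45]]
    - [[0.14,0.17,0.1],[0,0,-1.45]]

```text
clock: 8.78
eef_pos: [542.3, -254.0, 145.5]
eef_rot: [-0.127, 3.138, 0.002]
wrist_force: [0.2, 2.9, 6.0]
width: 14.5
```

```bash
python3 - <<'E'
from h import *
o=st(); print(R.from_rotvec(o['eef_rot']).as_matrix()[:,1])
E
```

```text
{'clock': 8.775, 'joints': [-0.555, 0.369, 1.587, 0.002, 1.186, -2.207], 'joint_vel': [0.001, 0.001, 0.001, -0.003, -0.001, 0.0], 'joint_efforts': [-2.032, -41.627, -21.52, -1.304, -0.77, -0.049], 'eef_pos': [542.317, -254.0, 145.478], 'eef_rot': [-0.127, 3.138, 0.002], 'wrist_force': [0.156, 2.859, 6.034], 'torque': [0.893, -0.03, -0.028], 'width': 14.464}
[-0.08050372  0.99675355  0.00123012]
```

Call:
play_rows:
  targets:
    - [[0,0.0,0.05],[0,0,-0.07]]
    - [[0,0,0.05],[0,0,-0.12]]
    - [[0,0,0.05],[0,0,-0.12]]
    - [[0,0,0.05],[0,0,-0.12]]

```text
clock: 9.28
eef_pos: [542.2, -253.5, 145.5]
eef_rot: [-0.313, 3.125, 0.003]
wrist_force: [0.0, 2.0, 5.8]
width: 14.7
```

```bash
python3 - <<'E'
from h import *
o=st(); print(R.from_rotvec(o['eef_rot']).as_matrix()[:,1])
snap('scene','s9'); crop('s9',260,170,400,290,5.7,'s9c')
E
```

```text
{'clock': 9.275, 'joints': [-0.555, 0.369, 1.587, 0.002, 1.186, -2.326], 'joint_vel': [0.001, -0.0, -0.002, 0.001, 0.002, 0.0], 'joint_efforts': [-1.096, -41.981, -21.674, -0.686, -0.723, -0.049], 'eef_pos': [542.228, -253.492, 145.489], 'eef_rot': [-0.313, 3.125, 0.003], 'wrist_force': [0.004, 2.049, 5.832], 'torque': [0.568, 0.129, -0.027], 'width': 14.681}
[-0.19818922  0.98016196  0.00188861]
```

View pics/s9c.png

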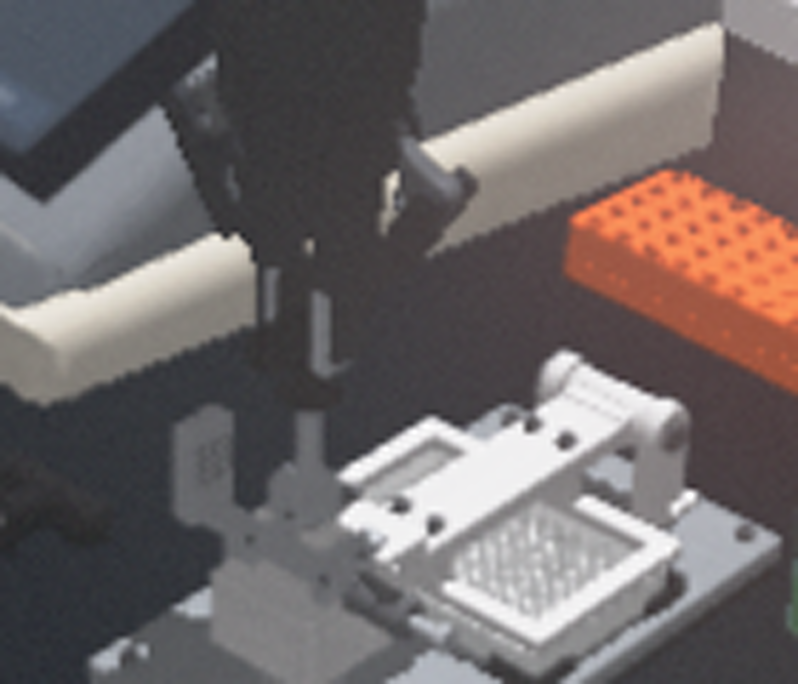

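Call:
play_rows:
  targets:
    - [[0,0.0,0.05],[0,0,-0.07]]
    - [[0,0,0.05],[0,0,-0.13]]
    - [[0,0,0.05],[0,0,-0.13]]
    - [[0,0,0.05],[0,0,-0.13]]

```text
clock: 9.82
eef_pos: [542.0, -253.2, 145.5]
eef_rot: [-0.513, 3.098, 0.004]
wrist_force: [-0.2, 2.3, 5.8]
width: 14.8
```

```bash
python3 - <<'E'
from h import *
o=st(); print(R.from_rotvec(o['eef_rot']).as_matrix()[:,1])
E
```

```text
{'clock': 9.825, 'joints': [-0.555, 0.369, 1.588, 0.003, 1.186, -2.455], 'joint_vel': [0.001, -0.0, 0.001, -0.001, -0.002, 0.001], 'joint_efforts': [-0.605, -41.938, -21.695, -0.464, -0.74, -0.154], 'eef_pos': [541.993, -253.244, 145.472], 'eef_rot': [-0.513, 3.098, 0.004], 'wrist_force': [-0.209, 2.316, 5.803], 'torque': [0.391, 0.192, -0.168], 'width': 14.77}
[-0.32238289  0.94660685  0.0021772 ]
```

Call:
play_rows:
  targets:
    - [[0,0,0],[0,0,0.12]]
    - [[0,0,-1],[0,0,0.12]]
    - [[0,0,-4],[0,0,0.12]]
    - [[0,0,-9],[0,0,0.12]]
    - [[0,0,-10],[0,0,0.12]]

```text
clock: 10.45
eef_pos: [543.4, -254.8, 249.4]
eef_rot: [-0.328, 3.118, -0.004]
wrist_force: [-0.1, -0.7, -1.1]
width: 14.2
```

```bash
python3 - <<'E'
from h import *
st(); print(rel([512,-170,260],down(50)))
snap('scene','s10'); crop('s10',260,170,400,290,5.7,'s10c')
E
```

```text
{'clock': 10.45, 'joints': [-0.555, 0.301, 1.423, 0.002, 1.411, -2.336], 'joint_vel': [-0.001, -0.012, -0.069, 0.003, 0.162, 0.004], 'joint_efforts': [0.046, -44.457, -25.456, 0.014, 0.031, 0.004], 'eef_pos': [543.447, -254.842, 249.427], 'eef_rot': [-0.328, 3.118, -0.004], 'wrist_force': [-0.08, -0.675, -1.113], 'torque': [-0.052, -0.022, 0.026], 'width': 14.194}
(array([ 1.303,  8.95 , -1.093]), array([-2.000e-04,  6.900e-03,  9.078e-01]))
```

View pics/s10c.png

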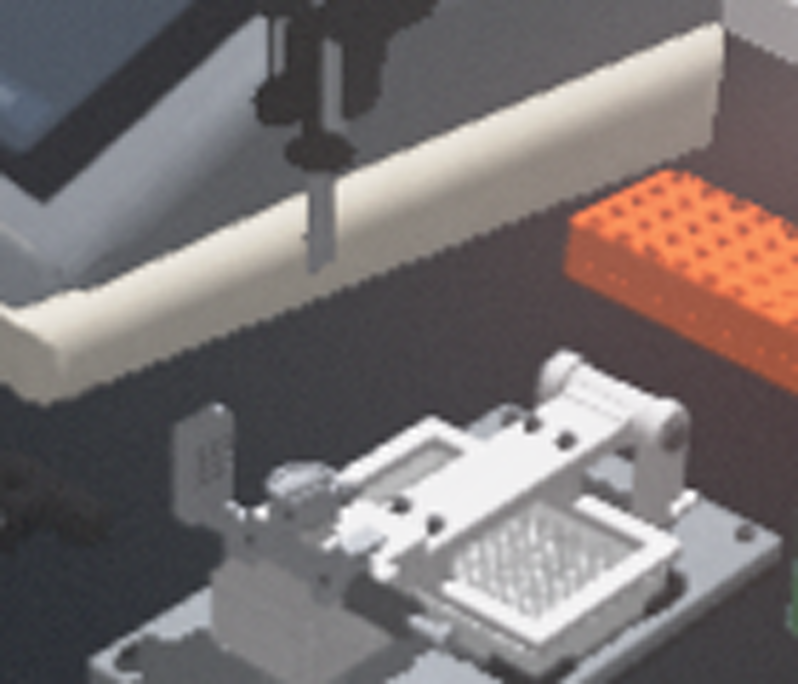

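```bash
python3 - <<'E'
from h import *
print(rel([510.6,188.1,250],down(49.6)))
E
```

```text
(array([-6.025, 43.975, -0.177]), array([3.000e-04, 5.700e-03, 9.146e-01]))
```

Call:
play_rows:
  targets:
    - [[-3,6,0],[0,0,0.91]]
    - [[-6,44,0],[0,0,0.91]]
    - [[-6,44,0],[0,0,0.91]]
    - [[-6,44,0],[0,0,0.91]]
    - [[-6,44,0],[0,0,0.91]]
    - [[-6,44,0],[0,0,0.91]]
    - [[-6,44,0],[0,0,0.91]]
    - [[-6,44,0],[0,0,0.91]]
    - [[-6,44,0],[0,0,0.91]]
    - [[-6,44,0],[0,0,0.91]]
    - [[-6,44,0],[0,0,0.91]]

```text
clock: 11.88
eef_pos: [510.4, 186.9, 247.8]
eef_rot: [1.078, 2.945, -0.0]
wrist_force: [-0.2, 0.3, -1.1]
width: 14.2
```

```bash
python3 - <<'E'
from h import *
st(); print(rel([510.6,188.1,135],down(49.6)))
snap('wrist','w11')
crop('w11',230,130,390,410,2.6,'w11c')
E
```

```text
{'clock': 11.875, 'joints': [0.225, 0.217, 1.545, -0.003, 1.375, -0.643], 'joint_vel': [-0.002, -0.004, -0.005, 0.003, -0.0, 0.002], 'joint_efforts': [0.356, -38.706, -25.105, 0.006, -0.018, -0.004], 'eef_pos': [510.387, 186.943, 247.799], 'eef_rot': [1.078, 2.945, -0.0], 'wrist_force': [-0.249, 0.332, -1.135], 'torque': [0.017, -0.025, 0.007], 'width': 14.227}
(array([ 0.112,  0.084, 11.28 ]), array([0.0016, 0.0048, 0.0032]))
```

View pics/w11c.png

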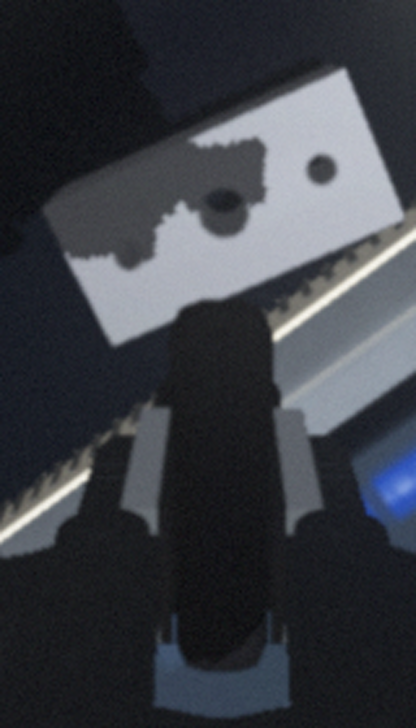

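Call:
play_rows:
  targets:
    - [[0.11,0.08,5],[0,0,0]]
    - [[0.11,0.08,10],[0,0,0]]
    - [[0.11,0.08,12.4],[0,0,0]]
    - [[0.11,0.08,12.4],[0,0,0]]
    - [[0.11,0.08,12.4],[0,0,0]]
    - [[0.11,0.08,12.4],[0,0,0]]

```text
clock: 12.68
eef_pos: [512.1, 188.2, 125.6]
eef_rot: [1.078, 2.942, 0.003]
wrist_force: [0.5, 0.0, -1.0]
width: 14.5
```

```bash
python3 - <<'E'
from h import *
st(); print(rel([510.6,188.1,66],down(49.6)))
snap('wrist','w12'); crop('w12',180,150,480,390,2.6,'w12c')
snap('scene','s12'); crop('s12',150,120,250,220,6,'s12c')
E
```

```text
{'clock': 12.675, 'joints': [0.226, 0.309, 1.737, -0.003, 1.087, -0.64], 'joint_vel': [0.005, 0.001, 0.005, -0.001, -0.001, 0.0], 'joint_efforts': [-0.086, -40.585, -21.575, -0.019, -0.032, -0.001], 'eef_pos': [512.055, 188.18, 125.648], 'eef_rot': [1.078, 2.942, 0.003], 'wrist_force': [0.498, 0.026, -1.036], 'torque': [-0.043, -0.006, -0.041], 'width': 14.489}
(array([ 0.147, -0.128,  5.963]), array([0.0047, 0.0069, 0.0025]))
```

View pics/w12c.png

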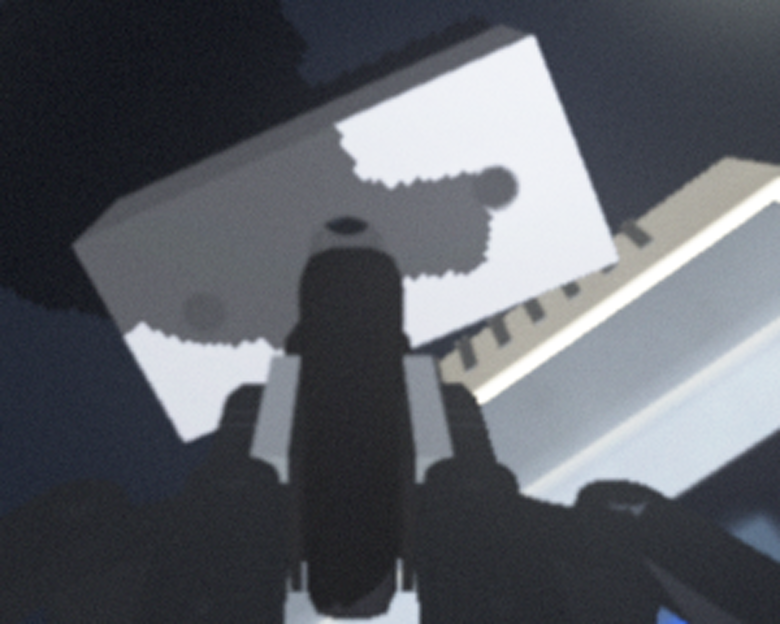

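View pics/s12c.png

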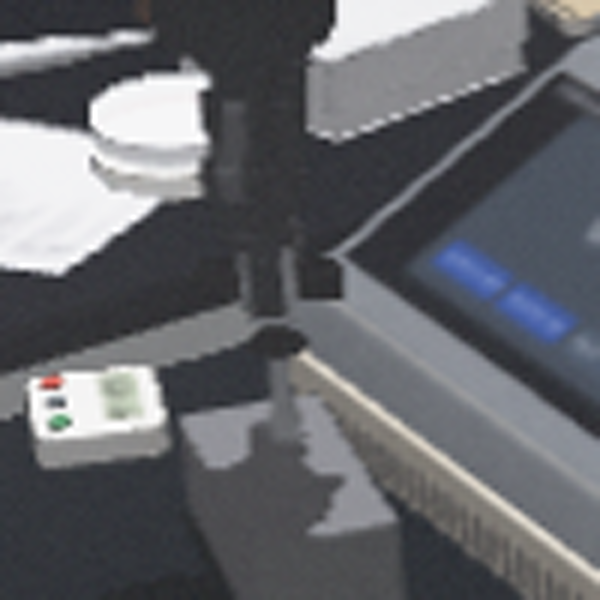

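```bash
python3 - <<'E'
from h import *
w=load('w12');k=lambda x,y:(180+x/2.6,150+y/2.6)
a=atz(w,k(497,187),48);b=atz(w,k(204,310),48);print(a,b,(a+b)/2)
E
```

```text
[520.96596901 230.18685017  48.        ] [496.80518177 149.02298553  48.        ] [508.88557539 189.60491785  48.        ]
```

Call:
play_rows:
  targets:
    - [[0.14,-0.1,0],[0,0,0]]
    - [[0.14,-0.1,1],[0,0,0]]
    - [[0.14,-0.1,2],[0,0,0]]
    - [[0.14,-0.1,3],[0,0,0]]
    - [[0.14,-0.1,4],[0,0,0]]
    - [[0.14,-0.1,5],[0,0,0]]
    - [[0.14,-0.1,5.8],[0,0,0]]
    - [[0.14,-0.1,6],[0,0,0]]
    - [[0.14,-0.1,6],[0,0,0]]
    - [[0.14,-0.1,6],[0,0,0]]

```text
clock: 14.02
eef_pos: [510.5, 188.4, 65.4]
eef_rot: [1.078, 2.942, 0.003]
wrist_force: [0.9, -0.1, -0.7]
width: 14.5
```

```bash
python3 - <<'E'
from h import *
st()
E
```

```text
{'clock': 14.025, 'joints': [0.227, 0.372, 1.817, -0.003, 0.944, -0.639], 'joint_vel': [-0.001, 0.001, -0.001, 0.0, -0.0, -0.001], 'joint_efforts': [0.001, -42.301, -19.3, -0.013, -0.038, 0.0], 'eef_pos': [510.543, 188.383, 65.379], 'eef_rot': [1.078, 2.942, 0.003], 'wrist_force': [0.94, -0.112, -0.741], 'torque': [-0.025, -0.031, 0.032], 'width': 14.547}
```

Inserted freely. Lower 1 mm more, then release partially.

Call:
play_rows:
  targets:
    - [[0,0,0.1],[0,0,0]]
    - [[0,0,0.1],[0,0,0]]

```text
clock: 14.28
eef_pos: [510.6, 188.4, 65.2]
eef_rot: [1.078, 2.942, 0.003]
wrist_force: [-1.5, -1.1, 4.7]
width: 14.3
```

Call:
play_rows:
  targets:
    - [[0,0,0],[0,0,0]]
    - [[0,0,0],[0,0,0]]
    - [[0,0,0],[0,0,0]]
  claw: 0.5

```text
clock: 14.65
eef_pos: [510.7, 188.4, 65.2]
eef_rot: [1.078, 2.942, 0.003]
wrist_force: [-0.3, 0.5, -0.5]
width: 42.5
```

```bash
python3 - <<'E'
from h import *
st();snap('wrist','w13'); crop('w13',180,150,480,390,2.6,'w13c')
E
```

```text
{'clock': 14.65, 'joints': [0.227, 0.373, 1.818, -0.003, 0.943, -0.639], 'joint_vel': [-0.002, 0.0, 0.001, -0.001, 0.002, 0.001], 'joint_efforts': [0.002, -41.879, -19.046, -0.013, -0.05, 0.0], 'eef_pos': [510.704, 188.373, 65.153], 'eef_rot': [1.078, 2.942, 0.003], 'wrist_force': [-0.315, 0.493, -0.457], 'torque': [0.003, -0.012, -0.014], 'width': 42.53}
```

View pics/w13c.png

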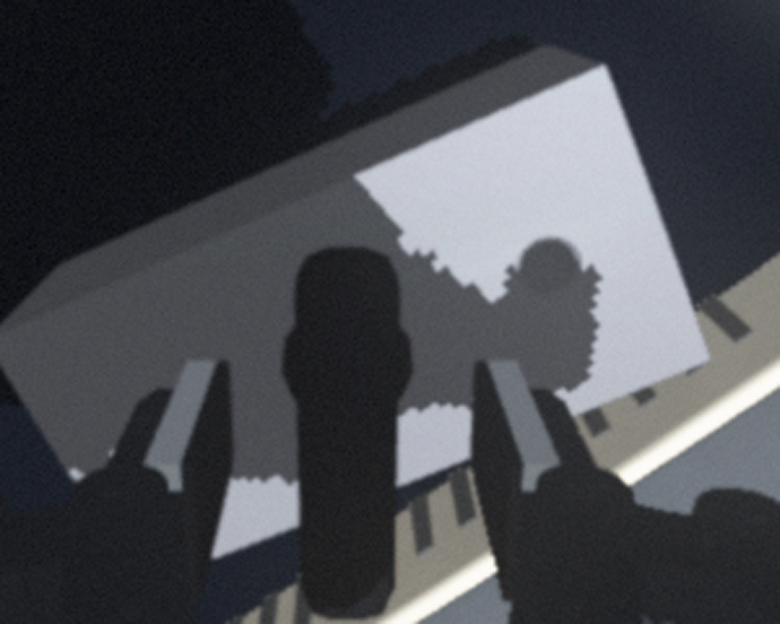

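Call:
play_rows:
  targets:
    - [[0,0,-3],[0,0,0]]
    - [[0,0,-8],[0,0,0]]
    - [[0,0,-14],[0,0,0]]
    - [[0,0,-18],[0,0,0]]
    - [[0,0,-18],[0,0,0]]

```text
clock: 15.32
eef_pos: [511.2, 189.1, 248.9]
eef_rot: [1.075, 2.936, 0.01]
wrist_force: [-0.8, 0.2, -0.2]
width: 42.9
```

```bash
python3 - <<'E'
from h import *
st();snap('wrist','w14'); crop('w14',230,150,390,270,5,'w14c')
print(rel([508,-228,240],down(-82.8)))
E
```

```text
{'clock': 15.325, 'joints': [0.228, 0.212, 1.549, -0.003, 1.364, -0.64], 'joint_vel': [0.0, 0.039, 0.087, -0.002, -0.022, 0.002], 'joint_efforts': [0.055, -39.485, -25.839, -0.015, 0.077, -0.0], 'eef_pos': [511.187, 189.08, 248.908], 'eef_rot': [1.075, 2.936, 0.01], 'wrist_force': [-0.818, 0.163, -0.161], 'torque': [0.033, 0.032, -0.02], 'width': 42.855}
(array([-26.777, -31.93 ,   0.644]), array([ 0.0142, -0.0041,  2.3136]))
```

View pics/w14c.png

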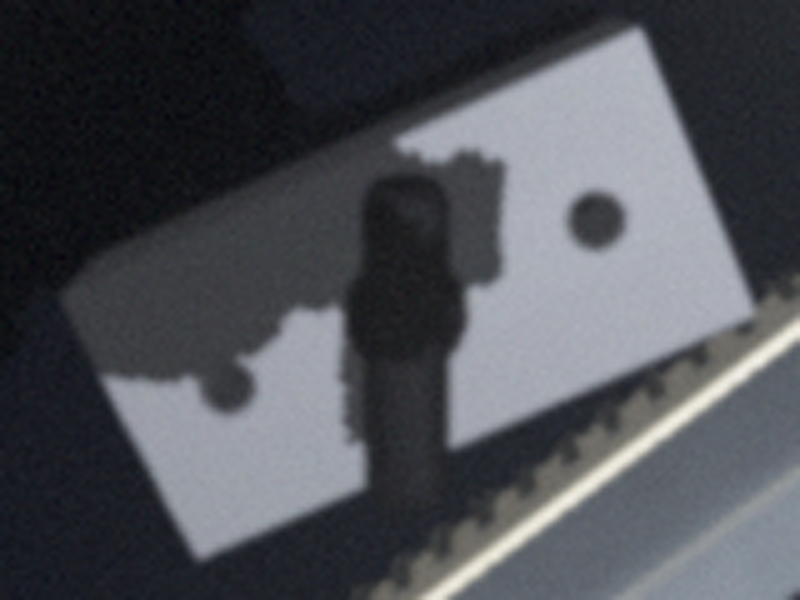

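Call:
play_rows:
  targets:
    - [[-26.8,-31.9,0.6],[0,0,2.31]]
    - [[-26.8,-31.9,0.6],[0,0,2.31]]
    - [[-26.8,-31.9,0.6],[0,0,2.31]]
    - [[-26.8,-31.9,0.6],[0,0,2.31]]
    - [[-26.8,-31.9,0.6],[0,0,2.31]]
    - [[-26.8,-31.9,0.6],[0,0,2.31]]
    - [[-26.8,-31.9,0.6],[0,0,2.31]]
    - [[-26.8,-31.9,0.6],[0,0,2.31]]
    - [[-26.8,-31.9,0.6],[0,0,2.31]]
    - [[-26.8,-31.9,0.6],[0,0,2.31]]
    - [[-26.8,-31.9,0.6],[0,0,2.31]]
    - [[-26.8,-31.9,0.6],[0,0,2.31]]
  claw: 0.35

```text
clock: 16.88
eef_pos: [507.3, -227.4, 238.0]
eef_rot: [-3.127, -0.287, -0.013]
wrist_force: [-0.3, 0.5, -0.2]
width: 30.1
```

```bash
python3 - <<'E'
from h import *
st();snap('wrist','w15'); crop('w15',200,130,440,310,3.3,'w15c')
E
```

```text
{'clock': 16.875, 'joints': [-0.55, 0.24, 1.538, 0.006, 1.358, 0.836], 'joint_vel': [0.001, 0.001, 0.002, -0.0, -0.003, 1.485], 'joint_efforts': [-0.027, -39.525, -24.664, 0.032, -0.027, -1.236], 'eef_pos': [507.304, -227.361, 238.05], 'eef_rot': [-3.127, -0.287, -0.013], 'wrist_force': [-0.29, 0.535, -0.191], 'torque': [0.054, -0.037, -0.018], 'width': 30.094}
```

View pics/w15.png

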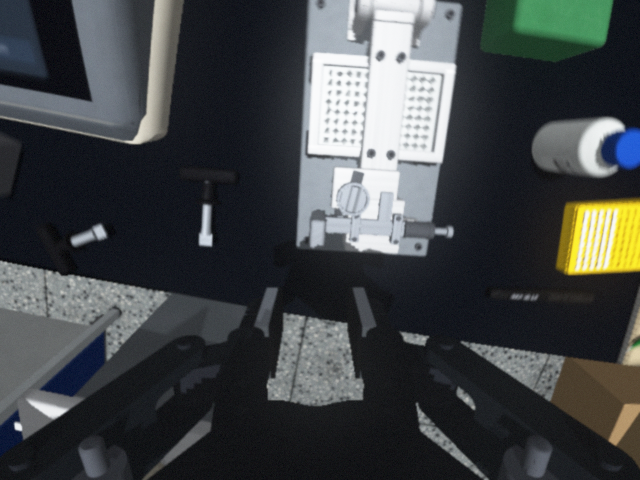

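View pics/w15c.png

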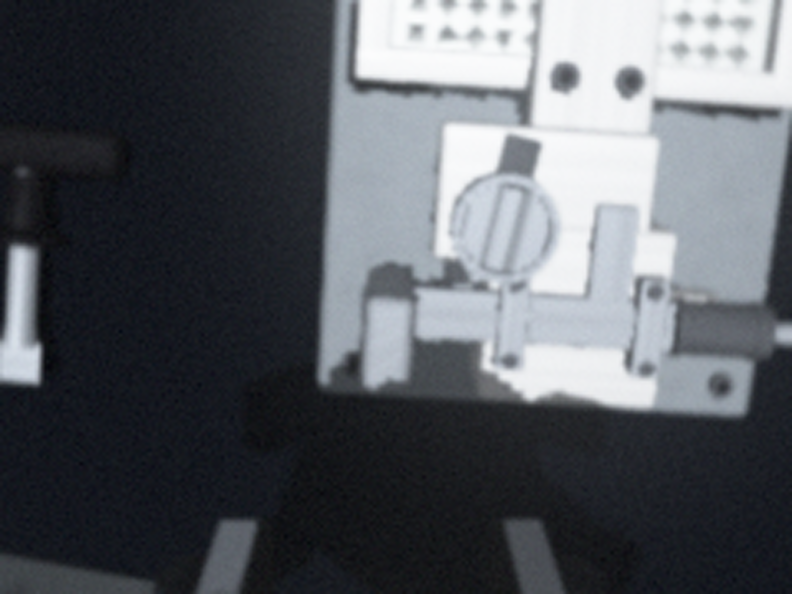

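```bash
python3 - <<'E'
from h import *
w=load('w15');k=lambda x,y:(200+x/3.3,130+y/3.3)
P=[atz(w,k(*p),118) for p in [(367,297),(412,298),(408,388),(362,385)]]
print(np.round(P,1),sum(P)/4)
print('screw',atz(w,k(505,227),89),'corner',atz(w,k(320,388),16),atz(w,k(745,415),16))
print(rel([508,-229.5,150],down(-82.8)))
E
```

```text
[[ 520.5 -222.4  118. ]
 [ 522.2 -233.2  118. ]
 [ 499.6 -236.6  118. ]
 [ 498.3 -225.2  118. ]] [ 510.17259681 -229.37090012  118.        ]
screw [ 539.51801099 -255.7816423    89.        ] corner [ 464.03597686 -215.10773817   16.        ] [ 481.2733086  -362.32025283   16.        ]
(array([-0.044,  0.231,  8.81 ]), array([-0.0011, -0.0081,  0.0537]))
```

Call:
play_rows:
  targets:
    - [[-0.07,0.2,5],[0,-0.008,0.054]]
    - [[-0.07,0.2,9.5],[0,-0.008,0.054]]
    - [[-0.07,0.2,9.5],[0,-0.008,0.054]]
    - [[-0.07,0.2,9.5],[0,-0.008,0.054]]
    - [[-0.07,0.2,9.5],[0,-0.008,0.054]]

```text
clock: 17.55
eef_pos: [509.0, -230.0, 145.0]
eef_rot: [3.134, 0.198, 0.005]
wrist_force: [0.7, 0.3, -0.1]
width: 29.7
```

```bash
python3 - <<'E'
from h import *
st();snap('wrist','w16'); crop('w16',200,180,440,380,3.3,'w16c')
print(rel([507.5,-229.3,96],down(-82.8)))
E
```

```text
{'clock': 17.55, 'joints': [-0.55, 0.311, 1.679, 0.001, 1.148, 0.895], 'joint_vel': [0.002, -0.007, 0.005, -0.0, -0.002, 0.005], 'joint_efforts': [-0.016, -40.722, -21.864, 0.004, 0.008, -0.005], 'eef_pos': [509.002, -229.968, 145.045], 'eef_rot': [3.134, 0.198, 0.005], 'wrist_force': [0.671, 0.278, -0.078], 'torque': [-0.038, -0.002, -0.014], 'width': 29.731}
(array([-0.145, -0.084,  4.899]), array([ 0.0013, -0.0031,  0.0001]))
```

View pics/w16c.png

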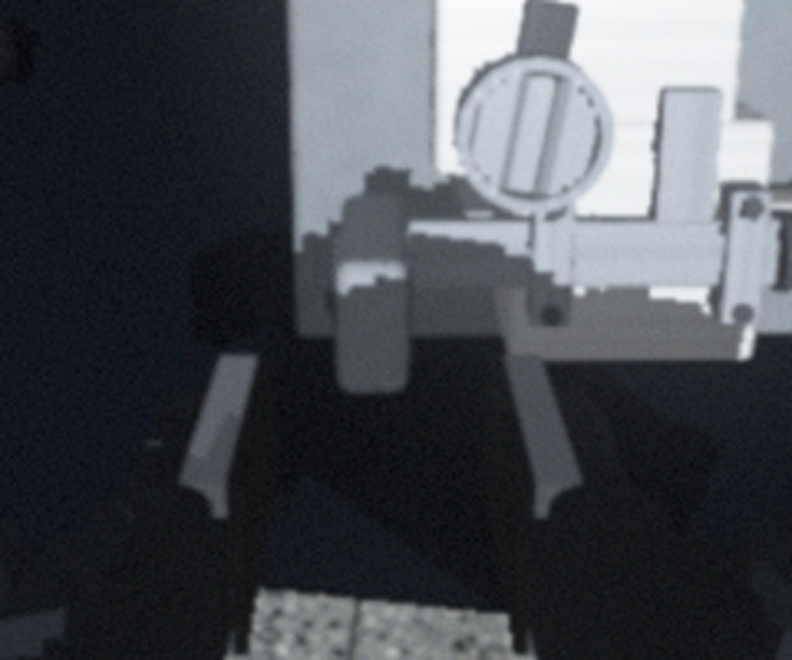

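Call:
play_rows:
  targets:
    - [[-0.15,-0.12,2],[0,0,0]]
    - [[-0.15,-0.12,4],[0,0,0]]
    - [[-0.15,-0.12,4.9],[0,0,0]]
    - [[-0.15,-0.12,4.9],[0,0,0]]
    - [[-0.15,-0.12,4.9],[0,0,0]]

```text
clock: 18.23
eef_pos: [508.1, -229.3, 96.9]
eef_rot: [3.133, 0.197, 0.007]
wrist_force: [-0.4, -0.1, 0.1]
width: 29.8
```

```bash
python3 - <<'E'
from h import *
st();snap('wrist','w17'); crop('w17',200,180,440,380,3.3,'w17c');snap('scene','s17'); crop('s17',260,170,400,290,5.7,'s17c')
print(rel([507.5,-229.3,96],down(-82.8)))
E
```

```text
{'clock': 18.225, 'joints': [-0.549, 0.355, 1.748, 0.001, 1.034, 0.895], 'joint_vel': [-0.001, -0.001, -0.001, 0.0, -0.0, -0.001], 'joint_efforts': [-0.001, -41.959, -20.281, 0.004, -0.004, -0.001], 'eef_pos': [508.056, -229.343, 96.938], 'eef_rot': [3.133, 0.197, 0.007], 'wrist_force': [-0.428, -0.098, 0.114], 'torque': [0.047, 0.015, -0.018], 'width': 29.82}
(array([-0.043, -0.003,  0.085]), array([ 0.0023, -0.0043,  0.0002]))
```

View pics/w17c.png

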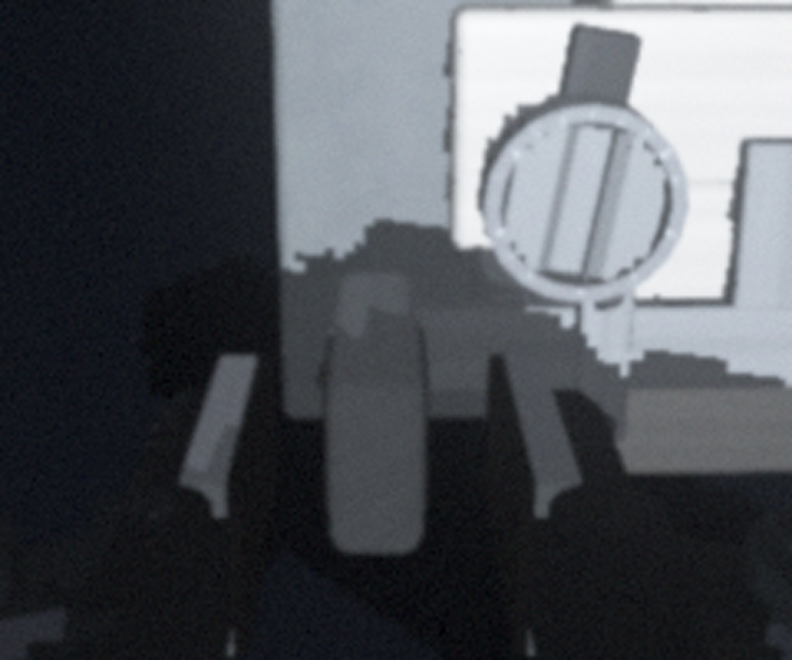

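View pics/s17c.png

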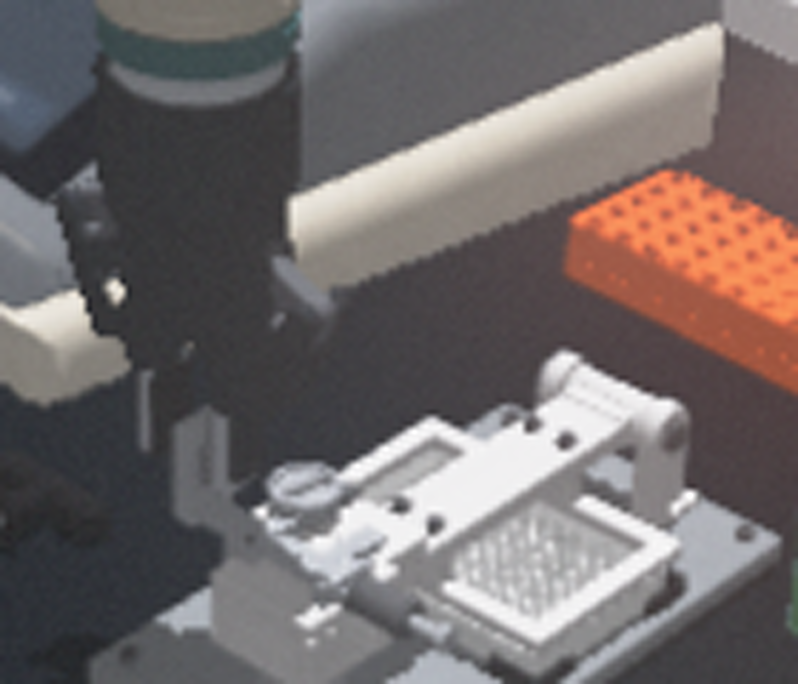

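Call:
play_rows:
  targets:
    - [[0,0,0],[0,0,0]]
    - [[0,0,0],[0,0,0]]
    - [[0,0,0],[0,0,0]]
    - [[0,0,0],[0,0,0]]
  claw: 0
  force: 100

```text
clock: 18.82
eef_pos: [508.2, -228.8, 97.6]
eef_rot: [3.134, 0.198, 0.008]
wrist_force: [-0.2, 4.0, 5.9]
width: 9.7
```

```bash
python3 - <<'E'
from h import *
st();snap('wrist','w18'); crop('w18',200,180,440,380,3.3,'w18c')
E
```

```text
{'clock': 18.825, 'joints': [-0.549, 0.354, 1.748, 0.002, 1.035, 0.895], 'joint_vel': [0.001, -0.0, 0.0, 0.0, -0.001, 0.0], 'joint_efforts': [-1.58, -39.08, -19.941, -0.637, -0.769, 0.093], 'eef_pos': [508.179, -228.773, 97.592], 'eef_rot': [3.134, 0.198, 0.008], 'wrist_force': [-0.192, 3.995, 5.914], 'torque': [0.429, 0.071, 0.115], 'width': 9.749}
```

View pics/w18c.png

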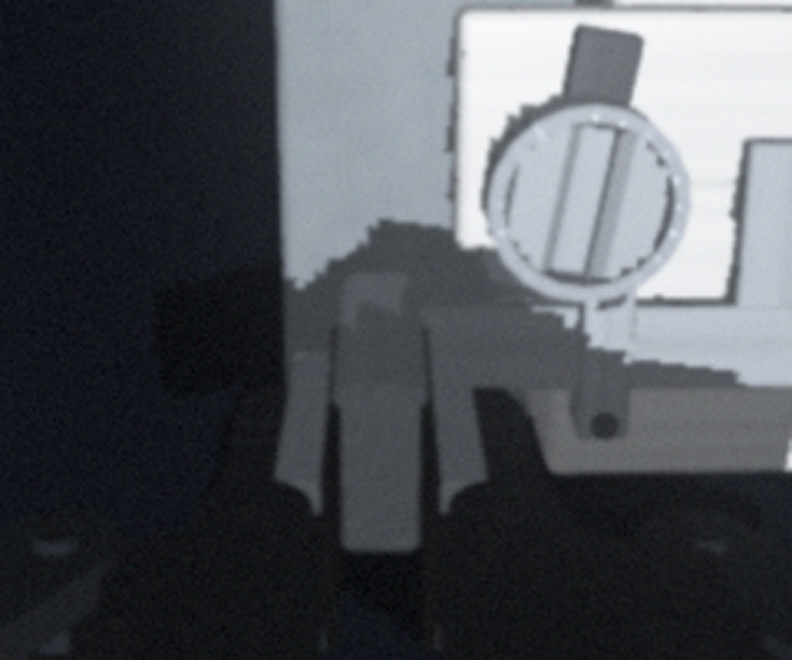

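Call:
play_rows:
  targets:
    - [[0,-0.4,0],[0,0,0]]
    - [[0,-0.8,0],[0,0,0]]
    - [[0,-1.2,0],[0,0,0]]
    - [[0,-1.4,0],[0,0,0]]
    - [[0,-1.4,0],[0,0,0]]

```text
clock: 19.5
eef_pos: [506.7, -217.1, 97.5]
eef_rot: [3.129, 0.199, 0.009]
wrist_force: [-0.9, -6.9, -2.2]
width: 10.0
```

```bash
python3 - <<'E'
from h import *
st();snap('wrist','w19'); crop('w19',200,180,440,380,3.3,'w19c')
E
```

```text
{'clock': 19.5, 'joints': [-0.53, 0.345, 1.763, -0.002, 1.026, 0.915], 'joint_vel': [-0.002, 0.001, -0.002, 0.0, -0.001, -0.001], 'joint_efforts': [3.65, -42.492, -19.088, 1.85, 0.966, 0.031], 'eef_pos': [506.713, -217.066, 97.527], 'eef_rot': [3.129, 0.199, 0.009], 'wrist_force': [-0.883, -6.911, -2.158], 'torque': [-1.038, 0.145, 0.05], 'width': 9.958}
```

View pics/w19c.png

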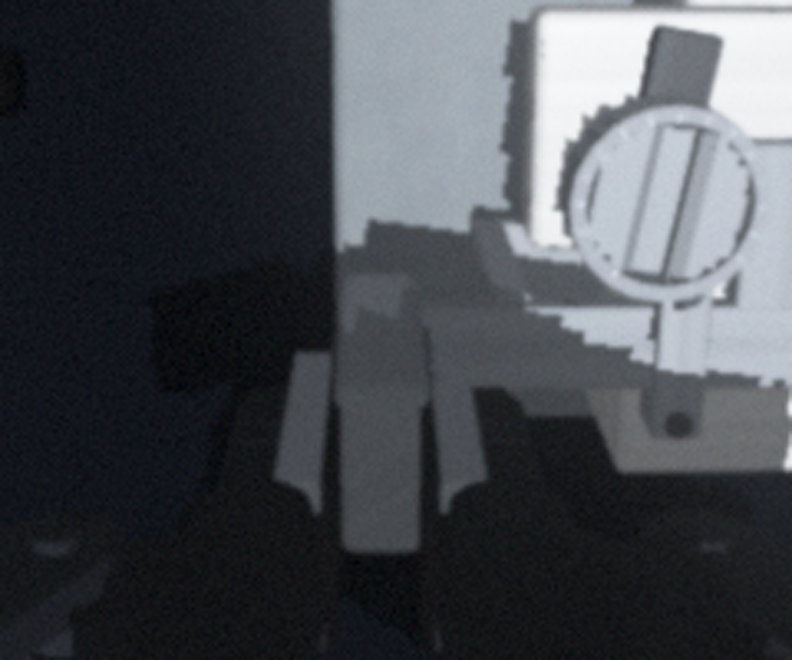

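```bash
python3 - <<'E'
from h import *
o=robot.get_obs();P=np.array(o['eef_pos']);R0=R.from_rotvec(o['eef_rot'])
H=np.array([705.5,-259.3,58]);ax=np.array([-.1236,.9923,0])
for th in np.arange(.06,.75,.06):
    Q=R.from_rotvec(ax*th); d=R0.inv().apply(H+Q.apply(P-H)-P)/10; print(round(th,2),np.round(d,2),np.round((R0.inv()*Q*R0).as_rotvec(),3))
E
```

```text
0.06 [ 0.28  0.01 -1.14] [ 0.   -0.06 -0.  ]
0.12 [ 0.62  0.02 -2.27] [ 0.    -0.12  -0.001]
0.18 [ 1.04  0.02 -3.37] [ 0.001 -0.18  -0.001]
0.24 [ 1.51  0.03 -4.44] [ 0.001 -0.24  -0.002]
0.3 [ 2.05  0.04 -5.49] [ 0.001 -0.3   -0.002]
0.36 [ 2.66  0.05 -6.5 ] [ 0.001 -0.36  -0.002]
0.42 [ 3.32  0.06 -7.47] [ 0.001 -0.42  -0.003]
0.48 [ 4.04  0.07 -8.4 ] [ 0.001 -0.48  -0.003]
0.54 [ 4.81  0.07 -9.28] [ 0.002 -0.54  -0.003]
0.6 [  5.64   0.08 -10.12] [ 0.002 -0.6   -0.004]
0.66 [  6.51   0.09 -10.91] [ 0.002 -0.66  -0.004]
0.72 [  7.43   0.1  -11.64] [ 0.002 -0.72  -0.005]
```

Call:
play_rows:
  targets:
    - [[0.13,-0.2,-0.6],[0,-0.03,0]]
    - [[0.28,-0.2,-1.14],[0,-0.06,0]]
    - [[0.45,-0.2,-1.7],[0,-0.09,0]]
    - [[0.62,-0.2,-2.27],[0,-0.12,0]]
    - [[0.82,-0.2,-2.82],[0,-0.15,0]]
    - [[1.04,-0.2,-3.37],[0,-0.18,0]]
    - [[1.27,-0.2,-3.9],[0,-0.21,0]]
    - [[1.51,-0.2,-4.44],[0,-0.24,0]]
    - [[2.05,-0.2,-5.49],[0,-0.3,0]]
    - [[2.05,-0.2,-5.49],[0,-0.3,0]]
    - [[2.05,-0.2,-5.49],[0,-0.3,0]]

```text
clock: 20.92
eef_pos: [526.5, -214.8, 151.9]
eef_rot: [3.072, 0.194, -0.457]
wrist_force: [-0.1, -7.2, -2.8]
width: 9.8
```

```bash
cat >> h.py <<'E'
def arc(tool_y=-0.2,target=None):
    o=robot.get_obs();R0=R.from_rotvec(o['eef_rot']);P=np.array(o['eef_pos'])
    return o,R0,P
E
python3 - <<'E'
from h import *
o=st();snap('scene','s20'); crop('s20',240,130,400,290,5,'s20c');snap('wrist','w20'); 
R0=R.from_rotvec([3.129,0.199,0.009]);R1=R.from_rotvec(o['eef_rot']);print((R0.inv()*R1).as_rotvec())
E
```

```text
{'clock': 20.925, 'joints': [-0.408, 0.465, 1.451, -0.159, 1.478, 1.071], 'joint_vel': [-0.003, -0.003, 0.004, 0.004, -0.006, 0.001], 'joint_efforts': [4.096, -51.156, -21.378, 1.351, 2.387, 0.125], 'eef_pos': [526.546, -214.828, 151.888], 'eef_rot': [3.072, 0.194, -0.457], 'wrist_force': [-0.055, -7.184, -2.848], 'torque': [-0.865, -0.189, 0.41], 'width': 9.754}
[-4.51347940e-03 -3.01355045e-01 -2.96765515e-04]
```

View pics/s20c.png

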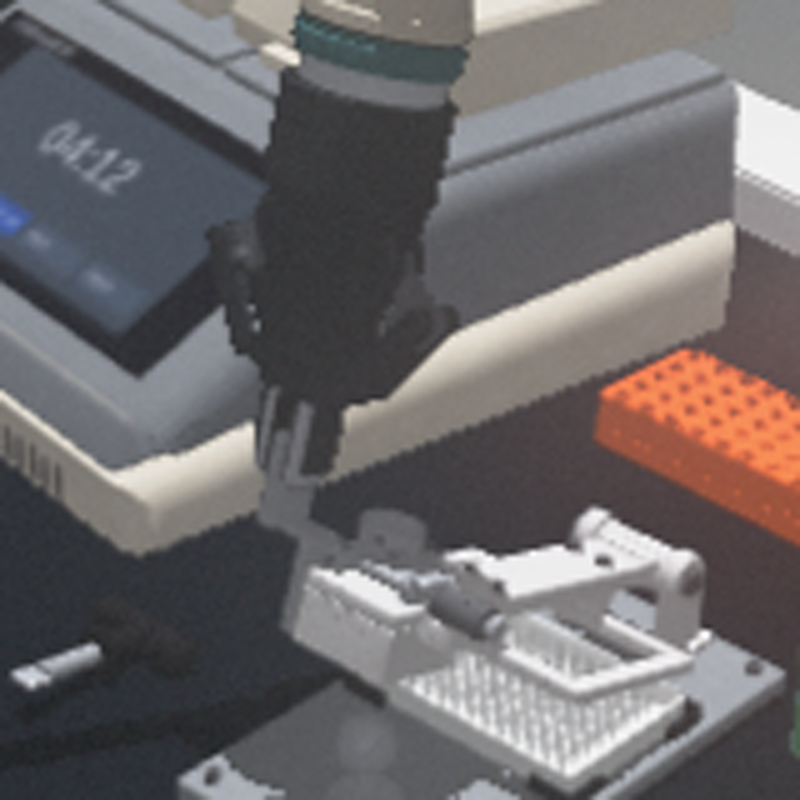

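View pics/w20.png

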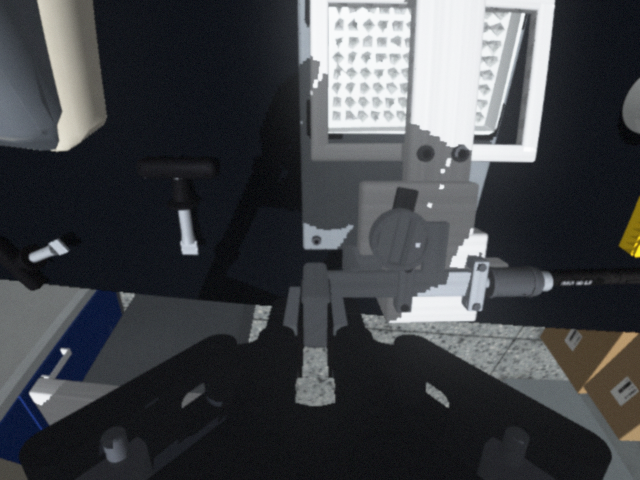

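```bash
python3 - <<'E'
from h import *
o=robot.get_obs();P=np.array(o['eef_pos']);R0=R.from_rotvec(o['eef_rot'])
H=np.array([705.5,-259.3,58]);ax=np.array([-.1236,.9923,0])
for th in np.arange(.06,.46,.06):
    Q=R.from_rotvec(ax*th); d=R0.inv().apply(H+Q.apply(P-H)-P)/10; print(round(th,2),np.round(d,2),np.round((R0.inv()*Q*R0).as_rotvec(),3))
E
```

```text
0.06 [ 0.27  0.01 -1.14] [ 0.    -0.06  -0.001]
0.12 [ 0.61  0.03 -2.27] [ 0.    -0.12  -0.001]
0.18 [ 1.02  0.04 -3.37] [ 0.    -0.18  -0.002]
0.24 [ 1.49  0.05 -4.45] [ 0.    -0.24  -0.003]
0.3 [ 2.03  0.06 -5.5 ] [ 0.    -0.3   -0.003]
0.36 [ 2.63  0.08 -6.51] [ 0.    -0.36  -0.004]
0.42 [ 3.29  0.09 -7.48] [ 0.    -0.42  -0.005]
```

Call:
play_rows:
  targets:
    - [[0.27,-0.15,-1.14],[0,-0.06,0]]
    - [[0.61,-0.15,-2.27],[0,-0.12,0]]
    - [[1.02,-0.15,-3.37],[0,-0.18,0]]
    - [[1.49,-0.15,-4.45],[0,-0.24,0]]
    - [[2.03,-0.15,-5.5],[0,-0.3,0]]
    - [[2.63,-0.15,-6.51],[0,-0.36,0]]
    - [[3.29,-0.15,-7.48],[0,-0.42,0]]
    - [[3.29,-0.15,-7.48],[0,-0.42,0]]
    - [[3.29,-0.15,-7.48],[0,-0.42,0]]
    - [[3.29,-0.15,-7.48],[0,-0.42,0]]

```text
clock: 22.28
eef_pos: [579.0, -207.9, 213.4]
eef_rot: [2.884, 0.177, -1.078]
wrist_force: [-1.7, -7.3, 1.0]
width: 9.7
```

```bash
python3 - <<'E'
from h import *
o=st();snap('scene','s21'); crop('s21',240,110,400,290,4.4,'s21c');snap('wrist','w21'); snap('top','t21')
R0=R.from_rotvec([3.129,0.199,0.009]);R1=R.from_rotvec(o['eef_rot']);print((R0.inv()*R1).as_rotvec())
crop('s21',150,130,260,220,5,'s21d')
st()
E
```

```text
{'clock': 22.275, 'joints': [-0.293, 0.734, 0.97, -0.324, 2.082, 1.091], 'joint_vel': [0.0, -0.001, 0.0, 0.002, -0.001, 0.001], 'joint_efforts': [4.319, -63.572, -21.631, 0.233, 3.759, 0.275], 'eef_pos': [578.958, -207.921, 213.39], 'eef_rot': [2.884, 0.177, -1.078], 'wrist_force': [-1.743, -7.258, 1.015], 'torque': [-0.46, -0.221, 0.847], 'width': 9.656}
[-0.00761822 -0.72169387  0.00190395]
{'clock': 22.425, 'joints': [-0.293, 0.734, 0.97, -0.324, 2.082, 1.091], 'joint_vel': [0.002, -0.001, 0.001, 0.0, -0.0, 0.0], 'joint_efforts': [4.274, -63.71, -21.621, 0.221, 3.787, 0.277], 'eef_pos': [578.929, -207.962, 213.39], 'eef_rot': [2.884, 0.177, -1.078], 'wrist_force': [-0.959, -6.7, 0.437], 'torque': [-0.464, -0.308, 0.761], 'width': 9.667}
```

View pics/s21c.png

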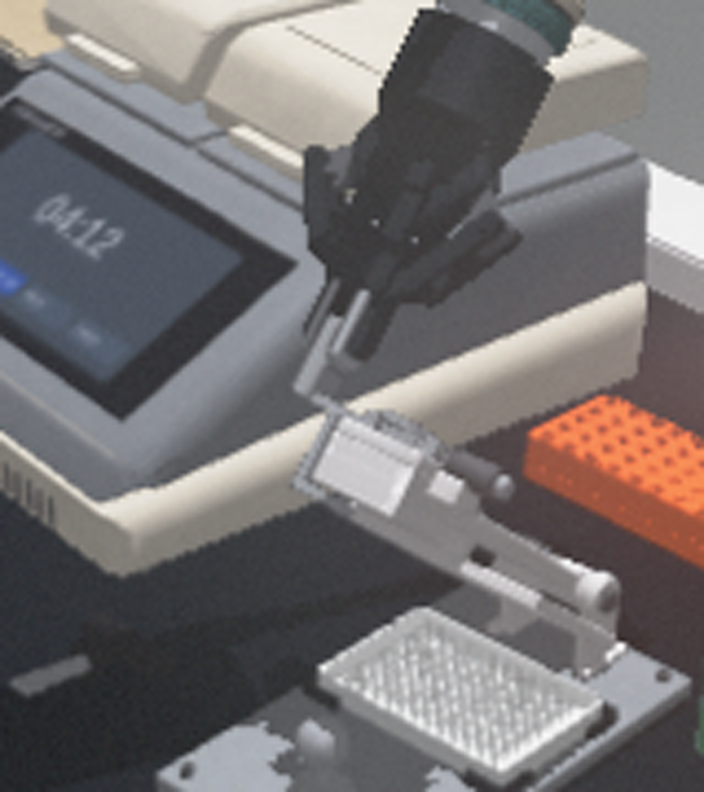

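View pics/w21.png

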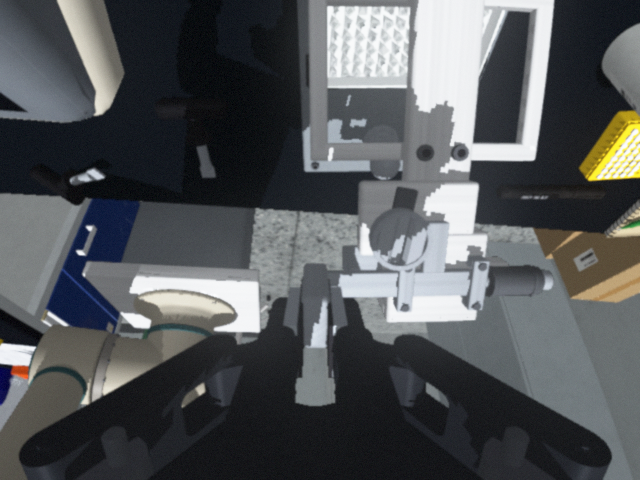

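View pics/s21d.png

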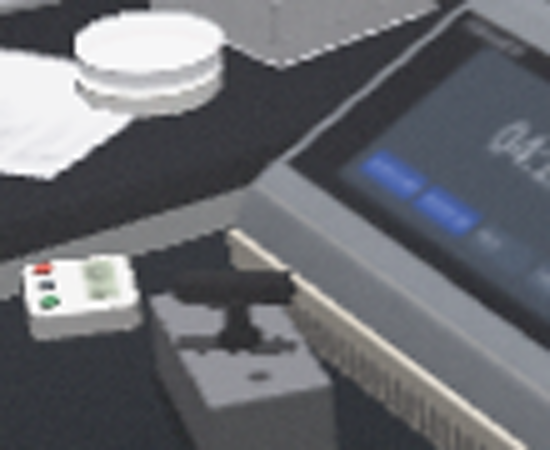

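View pics/t21.png

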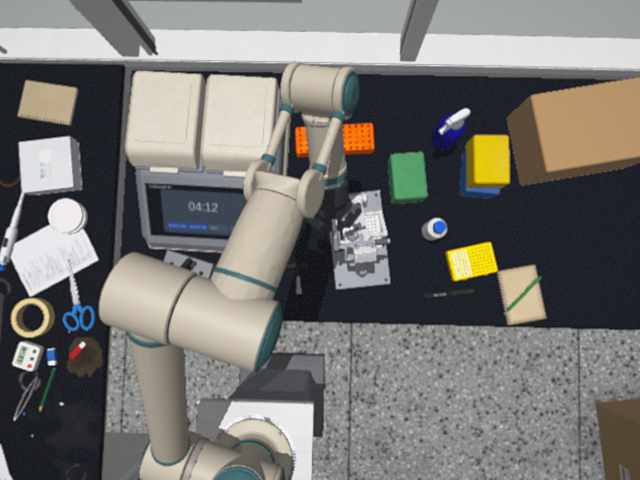

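```bash
python3 - <<'E'
from workcell import robot
print(robot.sign_off())
E
```

```text
the job is handed in; nothing more can be done
None
```

I've handed the job in at 22.4 s of the 67 s allowed. The press is open and the gripper is still holding the arm raised at about 0.72 rad (41°).

- **Lock screw:** I took the driver from the stand, the one farthest from the base, and turned the screw anticlockwise until the torque rose at its stop. In the picture after that, the flag lies along the arm. Fingers stayed above the screw head.
- **Driver:** It went back into the middle hole without resistance and came to rest with about 5 N. In the last scene picture it stands upright, let go.
- **Latch and arm:** I pulled the tab about 11 mm against a spring force of about 7 N with the arm still down. I then raised the arm along its arc about the hinge.

**Last checks:**
- The robot was still, and the grip held on the tab at a 9.7 mm opening.
- In the last pictures the plate lies in its nest and the bottle, marker and rack look unmoved.
- I judged the plate, the driver and the things standing about by eye only, not by measurement.
- The 0.72 rad is read from the tool's turn, not from the press joint itself.

**Disagreement:** The top camera gave positions 4 to 5 mm off the wrist camera's. I used the wrist camera, and the screw and hole fits bore it out to about 1 mm.

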